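# Deal the game marbles into the dice cup and hold the lever

### The arm

A 6-joint arm with a two-finger parallel gripper is mounted at the origin on the work surface. World frame = base frame: x ahead of the robot, y to its left, z up, the work surface at z = 0. Lengths are in m, angles in rad, forces in N, time in s.
With the tool pointing down it reaches from about 0.35 to 0.975 m from the base axis. Payload 17.4 kg.
Tool frame: the origin (TCP) lies between the finger pads; the fingertips stand 22 mm ahead of it and the grasp point (between the pads) lies 3 mm ahead of it (bot.tcp_to_tips is the distance from the TCP to the fingertips, in m); z points along the fingers, y is the direction in which the jaws open and shut (so a half turn about z gives the same grasp; the last joint's range is limited). The gripper opens to 85 mm and grips with 20 to 120 N. Pads are 22 mm wide; open, the fingers measure 114 mm over their backs; the gripper's body (76 mm by 85 mm) begins 54 mm behind the grasp point. The pads swing forward as they close: fully open they stand 13 mm farther back than shut.
Start: joints at [1.253, 0.116, 1.442, -0, 1.584, -0.038], TCP at [0.186, 0.649, 0.231] pointing down, gripper open.
Joint ranges: [-2.83, 2.83], [-0.83, 2.19], [0.07, 2.5], [-1.14, 4.28], [0.01, 3], [-2.97, 2.97]. Speed limits (rad/s): [1.89, 1.89, 2.22, 3.14, 3.14, 3.14].

### API

Orientations are given as a unit quaternion [w, x, y, z].
In Python, from workcell import bot gives the robot as it stands. The module is installed in compiled form; this text tells all that it offers.
- The arm moves only by the shell command python3 -m handwheel 'ROWS'. ROWS is JSON, a list of rows, each an object of numbers: "ax", "ay", "az": the turn, a rotation vector about the tool's x, y, z in rad; "x", "y", "z": the shift along the tool's x, y, z in cm; "fingers": the gripper command: -1 is shut, 1 is fully open, values between are in proportion. A call has 1 to 8 rows; each row is the pose to reach, as a shift and turn from the pose commanded when the call began, along the tool's axes at that moment; what a row does not reach only later rows make up. A row lasts 1/8 s, in which the tool goes at most 62.5 mm and 10.7 degrees, less where a joint would pass 70% of its speed; a pose out of reach is approached as far as the arm can. A call with a gripper value outside its range is refused whole. The fingers move at their own pace and stop on an object; the grip force is fixed at half the most. Time passes only in rows, so rows that repeat a pose let the fingers close. It gives the time, the measured TCP pose, the force and the opening at its end, in the units of the state.
- bot.get_state(): the state, without advancing time (a new reading comes with each control period).
- bot.get_image(name): name is "side" or "top"; returns a dict with "frame" (400x640x3 uint8, blue, green, red), "z_map" (400x640 float32, m along the optical axis (not along the pixel's ray), 0 where there is no reading), "camera_matrix" (3x3 intrinsics, pixels), "rvec" (rotation vector, rad) and "tvec" (3), from world to camera coordinates, as OpenCV has them. Camera axes: x right, y down, z forward; pixel columns grow to the right and rows downward; lengths in m; the calibration is good to about 2 mm. A picture is of the moment at which its call begins.
- bot.job_done(): hands the job in, once; it reports no verdict.
The state is a dict: "t": time; "joints": joint angles; "dq": joint speeds; "joint_efforts": joint torques, N m; "eef_pos": TCP position; "eef_rot": TCP orientation; "wrist_force": force on the tool from outside, world axes, zero at the start; "moment": the same for the moment, N m; "grip_width": opening from 0.0 (shut) to 1.0 (fully open).
Only numpy, scipy, OpenCV 4.12 (cv2) and the standard library are available. Lean on these libraries where they do the work, as an engineer would, in place of code of your own. Each camera call takes 0.05 s, during which the arm holds its last target.

### The job

Deal the marbles for the game: stand the dice cup upright on the cork disc under the dispenser's spout and let go of it, then press the dispenser's spring lever to half travel, where it lies level and the gate is open, so that all three marbles roll into the cup. Finish while still holding the lever steady at half travel, not let up and not pushed to the bottom. Leave the glass tumbler, the vase and the remote control where they are.

Things in the scene. Friction and masses are not known exactly. Their poses are not given: they have to be found in the camera images.
- dispenser: Fixed plywood marble dispenser. Origin: on its centre line at console-top height; z up. An open track (34 mm wide, 24 mm inside) runs along its y axis, downhill (8 degrees) to the spout at -y; the lever is at +y. Back stop at y = +47 mm, 128 mm tall; base plate 70 mm wide, y = -75 to +175 mm, 12 mm thick. Cup spot, gate, marbles and lever all lie on x = 0.
- spout (a point): Middle of the floor of the track at its open lower end (dispenser y = -112 mm), 82 mm above the console. The track's underside there is 78 mm and its side walls' tops about 93 mm above the console, so the 70 mm tall cup fits under it.
- gate_edge (a point): Upper edge of the window in the steel gate plate that holds the marbles back, at dispenser y = -55 mm between two guide posts (tops 130 mm above the console). The lever lifts the plate 29 mm by half travel, 59 mm right down. Shut with the lever at rest, open for marbles from about 0.19 to 0.41 rad, shut again by the plate's lower part beyond.
- cup_spot (a point): Point on the console top where the middle of the cup should stand (dispenser x = 0, y = -130 mm, z = 0): centre of a cork disc 90 mm across, 1 mm thick (look only: the cup stands at console height). The spout's end overhangs to 18 mm from the vertical through this point, on the +y side: bring the cup in level from the open side.
- lever (a joint): Spring lever, radians: 0 = at rest, slanting up 0.3 rad; 0.3 = half travel, level; 0.6 = right down on its stop. Springs back to 0 when let go. Pivot (axis along dispenser x) at y = +66 mm, 75 mm above the console; lever points to +y. Force on its pad: about 2.5 N at first, 6 N at half travel, 10 N right down.
- lever_pad (a point): Middle of the top face of the lever's black rubber pad (36 mm along x by 32 mm along the lever, 10 mm thick), 80 mm from the pivot. At rest about 103 mm above the console, at half travel 80 mm above it (at dispenser y = +146 mm), right down about 56 mm. It moves with the lever.
- cup: Loose open plastic dice cup, 70 mm tall, straight-sided, 60 mm across outside, wall 3 mm, floor 4 mm thick, 60 g. Origin: centre of its underside; z up through the mouth. It starts empty and upright on the console.
- tumbler: Loose clear glass tumbler, 95 mm tall, 72 mm across; bystander. Origin: centre of its underside.
- vase: Loose white ceramic vase, 120 mm tall, 84 mm across; bystander. Origin: centre of its underside.
- remote: Loose remote control lying flat, 160 x 44 x 18 mm; bystander. Origin: centre of its underside, long side along its x.
- marble0_center (a point): Centre of a loose glass marble, 20 mm across, 10.5 g; at the start it waits on the track behind the gate, nearest the gate of the three.
- marble1_center (a point): Centre of a loose glass marble, 20 mm across, 10.5 g; at the start it waits on the track behind the gate, in the middle of the three.
- marble2_center (a point): Centre of a loose glass marble, 20 mm across, 10.5 g; at the start it waits on the track behind the gate, farthest uphill of the three.
Not all that is in view belongs to the job. Of the things shaped like the cup, the yellow one is meant.

How it is judged:
On the way, in this order (a step that is already met when the one before it is completed fails the run):
1. the cup stands upright under the spout, let go, the marbles still behind the gate (horizontal distance between cup and cup_spot below 0.03 m and angle between cup's own z axis and vertical below 0.12 rad and height (world z) of cup below 0.006 m and contact force between the fingers and cup below 0.2 N and height (world z) of each of marble0_center, marble1_center, marble2_center above 0.08 m), for 0.2 s.
2. the robot holds the lever at half travel (value of joint lever between 0.22 and 0.38 rad and contact force between any of the fingers, the arm and dispenser above 2 N), for 0.5 s.
At the end, for the whole second after the job is handed in: Robot still pressing (over 2 N), lever steady at 0.30 rad within 0.08; cup upright (0.12 rad) on the console within 30 mm of the spot under the spout, not touched by the fingers; all three marbles in it; tumbler, vase, remote upright within 30 mm of their places (all of step 2 and horizontal distance between cup and cup_spot below 0.03 m and angle between cup's own z axis and vertical below 0.12 rad and height (world z) of cup below 0.006 m and contact force between the fingers and cup below 0.2 N and horizontal distance between each of marble0_center, marble1_center, marble2_center and cup below 0.028 m and height (world z) of each of marble0_center, marble1_center, marble2_center below 0.06 m and linear speed of cup below 0.02 m/s and velocity of joint lever between -0.1 and 0.1 rad/s and distance of each of tumbler, vase, remote from where it was at the start of the episode below 0.03 m and angle between each of tumbler, vase, remote's own z axis and vertical below 0.2 rad); the arm keeps its last pose, push and grip.
It fails at once if the tumbler is pushed away or knocked over (distance of tumbler from where it was at the start of the episode above 0.03 m or angle between tumbler's own z axis and vertical above 0.5 rad).
It fails at once if the vase is pushed away or knocked over (distance of vase from where it was at the start of the episode above 0.03 m or angle between vase's own z axis and vertical above 0.5 rad).
It fails at once if the remote is pushed away or knocked over (distance of remote from where it was at the start of the episode above 0.03 m or angle between remote's own z axis and vertical above 0.5 rad).
It also fails if it takes over 48 s, if anything falls off the work surface, if the arm or the gripper's body presses on something with over 40 N, if the wrist force passes 120 N, or if a joint passes its speed limit or range.

## Working session

There is one attempt and no reset: what is moved stays moved. The work goes in short steps, Python scripts to look and compute and a shell command to move; the robot and the scene stay as the last step left them, time stands still between calls to the robot, and variables do not carry over. Pictures are saved under pics/ and viewed, and the job is handed in when it is done.

```bash
mkdir -p pics; cat > h.py <<'E'
from workcell import bot
import numpy as np, cv2
def grab(n):
    d=bot.get_image(n); return d
def world(d,u,v,z=None):
    K=d['camera_matrix'];R,_=cv2.Rodrigues(np.array(d['rvec'],float));t=np.array(d['tvec'],float).ravel()
    r=R.T@np.linalg.inv(K)@np.array([u,v,1.]);c=-R.T@t
    if z is None:
        return c+r*d['z_map'][int(v),int(u)]
    return c+r*((z-c[2])/r[2])
def cloud(d):
    K=d['camera_matrix'];R,_=cv2.Rodrigues(np.array(d['rvec'],float));t=np.array(d['tvec'],float).ravel()
    h,w=d['z_map'].shape;u,v=np.meshgrid(np.arange(w),np.arange(h))
    P=np.stack([(u-K[0,2])/K[0,0],(v-K[1,2])/K[1,1],np.ones_like(u)],-1)*d['z_map'][...,None]
    return (P-t)@R
def proj(d,p):
    q,_=cv2.projectPoints(np.array(p,float).reshape(-1,3),np.array(d['rvec'],float),np.array(d['tvec'],float),np.array(d['camera_matrix']),None);return q.reshape(-1,2)
E
python3 - <<'E'
from h import *
for n in('side','top'):
    d=grab(n); cv2.imwrite(f'pics/{n}0.png',d['frame']); np.savez(f'{n}0.npz',**d)
    R,_=cv2.Rodrigues(np.array(d['rvec'],float)); print(n,-R.T@np.array(d['tvec']).ravel(),R[2],d['camera_matrix'][0,0])
print(bot.get_state())
E
```

```text
side [ 0.22700351 -0.82468423  0.78940431] [ 0.30000676  0.73399717 -0.60929803] 366.00370069469363
top [0.36192918 0.00160424 1.21127477] [ 0.19600847  0.0020861  -0.98059998] 475.51927895915713
{'t': 0.1, 'joints': array([ 1.25318198e+00,  1.16403381e-01,  1.44219694e+00, -3.43901012e-05,
        1.58403929e+00, -3.77605378e-02]), 'dq': array([-0.00086665, -0.00130611, -0.00256474, -0.00154886,  0.00165854,
        0.00024105]), 'joint_efforts': array([ 1.78476377e-03, -7.33647323e+01, -6.33794188e+01,  6.65087919e-05,
        5.21320981e-03,  3.57753106e-05]), 'eef_pos': array([0.18637984, 0.64856552, 0.23046032]), 'eef_rot': array([-7.56032743e-05,  1.39470932e-01,  9.90226027e-01, -5.18271818e-04]), 'wrist_force': array([ 0.247041  ,  0.52134139, -0.31076639]), 'moment': array([-0.00540815, -0.04075277,  0.00320618]), 'grip_width': 0.9997068666308068}
```

View pics/side0.png

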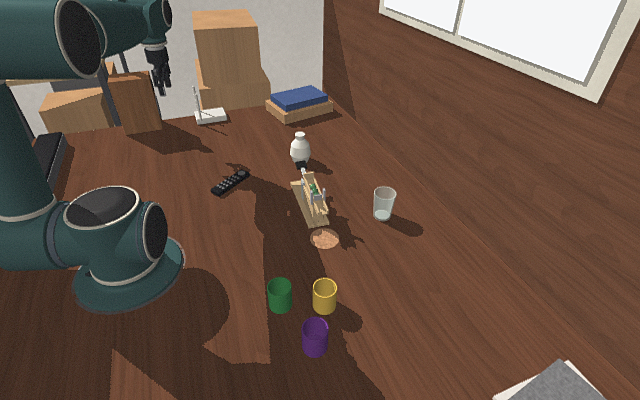

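View pics/top0.png

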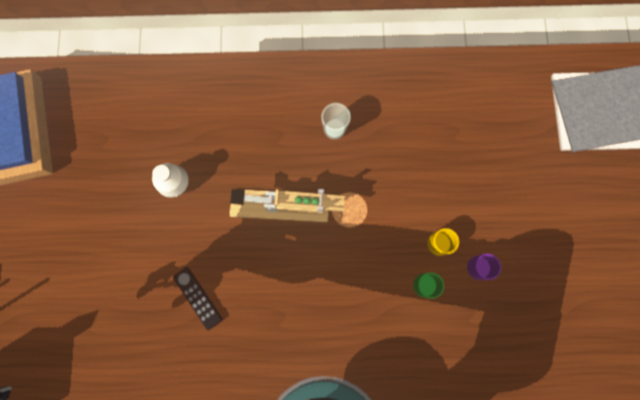

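The side view shows the dispenser at (312,200), the cork at (324,239), the tumbler at (384,204), the vase at (300,150) and the remote at (230,181). Three things are cup-shaped: green at side (279,295) / top (429,286), purple at (315,337) / (485,267), and yellow at (324,296) / (444,241). The yellow one is the one meant. I'll measure it and confirm with a crop.

```bash
python3 - <<'E'
from h import *
d=dict(np.load('top0.npz'));s=dict(np.load('side0.npz'))
crop=cv2.resize(d['frame'][150:310,140:540],None,fx=2,fy=2,interpolation=cv2.INTER_CUBIC); cv2.imwrite('pics/crop_top.png',crop)
crop=cv2.resize(s['frame'][120:370,200:420],None,fx=2.4,fy=2.4,interpolation=cv2.INTER_CUBIC); cv2.imwrite('pics/crop_side.png',crop)
for n,D in(('top',d),('side',s)):
    hsv=cv2.cvtColor(D['frame'],cv2.COLOR_BGR2HSV); C=cloud(D)
    m=cv2.inRange(hsv,(22,120,60),(33,255,255))
    nn,l,st,ce=cv2.connectedComponentsWithStats(m)
    for i in range(1,nn):
        if st[i,4]>100:
            P=C[l==i]; print(n,'yellow',st[i],ce[i],P.min(0).round(3),P.max(0).round(3),np.median(P,0).round(3))
            Q=P[P[:,2]>0.066]; 
            if len(Q)>5: print(' rim',len(Q),Q.min(0).round(3),Q.max(0).round(3), cv2.minEnclosingCircle(Q[:,:2].astype(np.float32)))
# cork
D=d;hsv=cv2.cvtColor(D['frame'],cv2.COLOR_BGR2HSV)
print('hsv cork',hsv[205:216:5,345:360:5].tolist(), s['frame'][239,324],cv2.cvtColor(s['frame'],cv2.COLOR_BGR2HSV)[239,324])
C=cloud(d)
for nm,(u,v) in dict(vase=(170,180),tumb=(335,118),remote=(197,298)).items():
    print(nm,C[v,u].round(3))
# dispenser height map region
P=C[180:225,225:335]
for v in range(186,224,3): print(v,(C[v,228:372:6,2]*1000).round().astype(int).tolist())
E
```

```text
top yellow [429 228  30  27 632] [443.55063291 241.57594937] [ 0.362 -0.353 -0.004] [0.496 0.002 1.211] [ 0.46  -0.311  0.026]
 rim 115 [ 0.362 -0.332  0.067] [0.489 0.002 1.211] ((0.4155174493789673, -0.16445738077163696), 0.17459401488304138)
side yellow [313 278  24  37 472] [324.16525424 296.16101695] [ 0.227 -0.825 -0.002] [ 0.485 -0.218  0.789] [ 0.457 -0.311  0.041]
 rim 71 [ 0.227 -0.825  0.066] [ 0.485 -0.275  0.789] ((0.3456915616989136, -0.5497603416442871), 0.2995494604110718)
hsv cork [[[14, 146, 225], [15, 144, 231], [14, 143, 232]], [[15, 142, 233], [15, 144, 234], [15, 143, 239]], [[14, 148, 219], [15, 144, 233], [15, 144, 234]]] [100 138 184] [ 14 116 184]
vase [0.618 0.356 0.096]
tumb [ 0.795 -0.05   0.01 ]
remote [0.338 0.303 0.018]
186 [3, 3, -1, -1, 5, 4, 1, 1, -1, 1, 2, 0, 0, 4, 8, 0, 2, 2, -2, -2, -2, 0, 1, 1]
189 [-5, 110, 101, 1, 1, 2, 2, 4, -1, 3, 2, 0, 0, 1, 2, 133, 5, -6, -2, 2, 0, 5, 3, 1]
192 [0, 106, 103, 11, 13, 14, 15, 87, 129, 110, 115, 114, 111, 1, 1, 120, 3, 1, 2, -1, 3, 0, 0, 5]
195 [-2, 106, 105, 100, 93, 12, 10, 81, 130, 104, 104, 101, 101, 107,
[... 205 characters left out ...]
, 111, 108, 108, 87, 85, 83, 87, -3, -1, 3, -1]
204 [-4, 11, 99, 13, 15, 12, 89, 88, 120, 116, 105, 112, 95, 96, 93, 91, 90, 88, 86, 84, -1, 3, 0, -3]
207 [1, 13, 10, 14, 16, 14, 15, 81, 81, 82, 80, 80, 95, 99, 109, 131, 101, 99, 94, 85, 5, 5, 3, 4]
210 [3, 10, 11, 7, 13, 15, 7, 25, 34, 37, 45, 51, 56, 60, 64, 105, 10, 1, 4, 84, 0, 1, 0, 5]
213 [2, 10, 14, 16, 13, 11, 11, 14, 15, 13, 12, 10, 15, 14, 19, 25, 12, 1, 2, 3, 0, 3, 9, 0]
216 [0, 0, 6, 12, 14, 11, 15, 16, 11, 14, 11, 16, 14, 13, 10, 14, 11, 2, 2, 2, 2, 1, -4, 0]
219 [0, 0, 0, 2, 0, -1, 2, -1, 3, 1, 2, 13, 10, 13, 10, 11, 13, 6, 1, 6, 1211, 2, 4, -2]
222 [-3, 1, 0, 0, 1, 4, 1, 1, 2, -2, 2, 4, -1, -2, 1, 5, -2, 2, -3, 5, 2, -1, 5, 2]
```

View pics/crop_top.png

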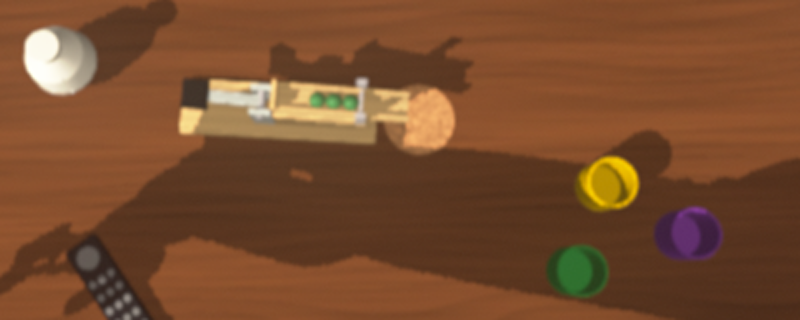

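View pics/crop_side.png

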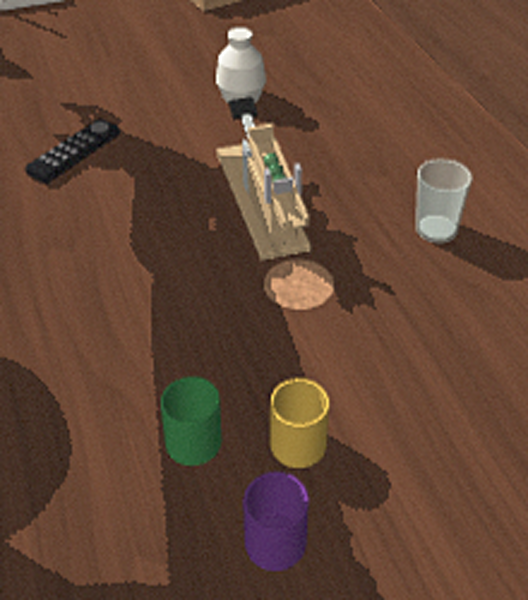

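The crops confirm the yellow cup at (607,183) in the top crop, clear of green (577,271) and purple (690,233). The next step is precise positions for the cup, the cork centre and the dispenser axis.

```bash
python3 - <<'E'
from h import *
D={n:dict(np.load(n+'0.npz')) for n in('top','side')}
def fitc(p):
    A=np.c_[2*p,np.ones(len(p))];x=np.linalg.lstsq(A,(p**2).sum(1),rcond=None)[0];return x[:2],np.sqrt(x[2]+x[0]**2+x[1]**2)
for n,d in D.items():
    C=cloud(d);ok=(d['z_map']>0)
    hsv=cv2.cvtColor(d['frame'],cv2.COLOR_BGR2HSV)
    for nm,lo,hi in(('yellow',(22,120,50),(33,255,255)),('green',(50,100,30),(75,255,255)),('purple',(125,80,30),(155,255,255))):
        m=(cv2.inRange(hsv,lo,hi)>0)&ok&(C[...,1]<-0.2)&(C[...,1]>-0.55)&(C[...,0]>.25)&(C[...,0]<.6)&(C[...,2]<.09)
        P=C[m]; Q=P[(P[:,2]>.064)]
        print(n,nm,len(P),P.min(0).round(3),P.max(0).round(3),'topz',np.percentile(P[:,2],97).round(3),'rim',len(Q),fitc(Q[:,:2]) if len(Q)>8 else '')
        # outer wall points
        W=P[(P[:,2]>.01)&(P[:,2]<.06)]
    m=cv2.inRange(hsv,(8,80,120),(20,175,255))
    m[~(ok&(abs(C[...,2])<.008)&(C[...,1]<-.02)&(C[...,1]>-.2)&(C[...,0]>.45)&(C[...,0]<.75))]=0
    cnt=max(cv2.findContours(m,0,1)[0],key=cv2.contourArea)
    p=np.array([world(d,u,v,.001)[:2] for u,v in cv2.convexHull(cnt)[:,0]])
    print(n,'cork',cv2.boundingRect(cnt),fitc(p),p.min(0),p.max(0))
    reg=ok&(C[...,0]>.45)&(C[...,0]<.75)&(C[...,1]<.28)&(C[...,1]>-.16)
    P=C[reg&(C[...,2]>.008)&(C[...,2]<.017)];
    r=cv2.minAreaRect(P[:,:2].astype(np.float32));print(n,'base',len(P),r)
    v=d['frame'].max(2)
    b=reg&(v<60)&(C[...,2]>.085)&(C[...,2]<.125); P=C[b]
    print(n,'pad',len(P),P.mean(0).round(4),P.min(0).round(3),P.max(0).round(3))
    g=reg&(cv2.inRange(hsv,(55,80,30),(85,255,255))>0)&(C[...,2]>.08)&(C[...,2]<.14)
    P=C[g]; print(n,'marbles',len(P),P.mean(0).round(4)); 
    w=np.polyfit(P[:,1],P[:,0],1); print(w)
    P=C[reg&(C[...,2]>.118)&(C[...,2]<.14)]; print('backstop/posts',len(P)); 
    if n=='top':
        for a,bq in((-.1,0),(0,.06),(.06,.15)):
            q=P[(P[:,1]>a)&(P[:,1]<bq)]; print(len(q),q.mean(0).round(4) if len(q) else '',q.min(0) if len(q) else '',q.max(0) if len(q) else '')
E
```

```text
top yellow 690 [ 0.323 -0.353 -0.004] [ 0.496 -0.229  0.077] topz 0.072 rim 130 (array([ 0.44502176, -0.29478936]), np.float64(0.0347783273722312))
top green 514 [ 0.328 -0.287 -0.003] [ 0.383 -0.229  0.076] topz 0.071 rim 83 (array([ 0.35623204, -0.25829106]), np.float64(0.027807049392039547))
top purple 652 [ 0.368 -0.426 -0.001] [ 0.425 -0.366  0.076] topz 0.071 rim 116 (array([ 0.39642642, -0.3960831 ]), np.float64(0.028084091192395338))
top cork (325, 134, 73, 94) (array([ 0.63108035, -0.11564031]), np.float64(0.12979307980513038)) [ 0.50461772 -0.19991382] [ 0.75030097 -0.02004671]
top base 1071 ((0.599095344543457, 0.0562174916267395), (0.29896578192710876, 0.4137723743915558), 0.3238440155982971)<stdin>:24: RuntimeWarning: Mean of empty slice.
  ret = um.true_divide(
Traceback (most recent call last):
ValueError: zero-size array to reduction operation minimum which has no identity
```

```bash
python3 - <<'E'
from h import *
D={n:dict(np.load(n+'0.npz')) for n in('top','side')}
d=D['top'];cv2.imwrite('pics/ct.png',cv2.resize(d['frame'][180:235,222:375],None,fx=5.2,fy=5.2,interpolation=cv2.INTER_CUBIC))
s=D['side'];cv2.imwrite('pics/cs.png',cv2.resize(s['frame'][155:255,280:350],None,fx=6,fy=6,interpolation=cv2.INTER_CUBIC))
def fitc(p):
    A=np.c_[2*p,np.ones(len(p))];x=np.linalg.lstsq(A,(p**2).sum(1),rcond=None)[0];return x[:2],np.sqrt(x[2]+x[0]**2+x[1]**2)
for n,d in D.items():
    C=cloud(d);ok=d['z_map']>0;hsv=cv2.cvtColor(d['frame'],cv2.COLOR_BGR2HSV)
    m=(cv2.inRange(hsv,(22,120,50),(33,255,255))>0)&ok&(C[...,1]<-.27)&(C[...,1]>-.36)&(C[...,0]>.41)&(C[...,0]<.51)
    Q=C[m&(C[...,2]>.064)&(C[...,2]<.08)];print(n,'yellow',C[m].min(0),C[m].max(0),fitc(Q[:,:2]))
    # silhouette pixel extents
    v,u=np.nonzero(m);print(u.min(),u.max(),v.min(),v.max())
    reg=ok&(C[...,0]>.48)&(C[...,0]<.62)&(C[...,1]<.28)&(C[...,1]>-.16)
    P=C[reg&(C[...,2]>.008)&(C[...,2]<.017)&(C[...,1]>-.08)&(C[...,1]<.19)]
    print(n,'base',len(P),np.percentile(P,1,0),np.percentile(P,99,0))
    g=reg&(cv2.inRange(hsv,(50,90,30),(85,255,255))>0)&(C[...,2]>.085)&(C[...,2]<.13)
    P=C[g];print(n,'marbles',len(P),P.mean(0),P.min(0),P.max(0),np.polyfit(P[:,1],P[:,0],1))
    b=reg&(d['frame'].max(2)<70)&(C[...,2]>.085)&(C[...,2]<.125)&(C[...,1]>.1);P=C[b]
    print(n,'pad',len(P),P.mean(0) if len(P) else '',P.min(0) if len(P) else '',P.max(0) if len(P) else '')
E
```

```text
top yellow [ 0.429365   -0.35342373 -0.00361956] [ 0.49628634 -0.2716774   0.0774638 ] (array([ 0.45897962, -0.3017307 ]), np.float64(0.02830730586502514))
429 458 228 254
top base 876 [ 0.52330077 -0.02102848  0.00857508] [0.60525407 0.18777833 0.016703  ]
top marbles 71 [0.55688442 0.02763948 0.11330445] [0.55091062 0.00328674 0.10267874] [0.56258239 0.05254618 0.12073712] [0.0525717  0.55543136]
top pad 124 [0.57292295 0.19227152 0.10471103] [0.55823492 0.18115558 0.0976384 ] [0.58800643 0.20432615 0.11138451]
side yellow [ 0.42643941 -0.33415777  0.0011083 ] [ 0.48490864 -0.27412655  0.07294944] (array([ 0.45632862, -0.30387258]), np.float64(0.02818062017630692))
313 336 278 314
side base 338 [ 0.52053294 -0.02513695  0.00816569] [0.58794085 0.18522004 0.01602129]
side marbles 19 [0.55693999 0.02676854 0.1117805 ] [0.55034729 0.0059133  0.1057969 ] [0.56536026 0.04852516 0.11794034] [0.0908732  0.55450745]
side pad 77 [0.56852153 0.18910757 0.1014753 ] [0.55194328 0.17082992 0.09122432] [0.58685849 0.20680409 0.10789218]
```

View pics/ct.png

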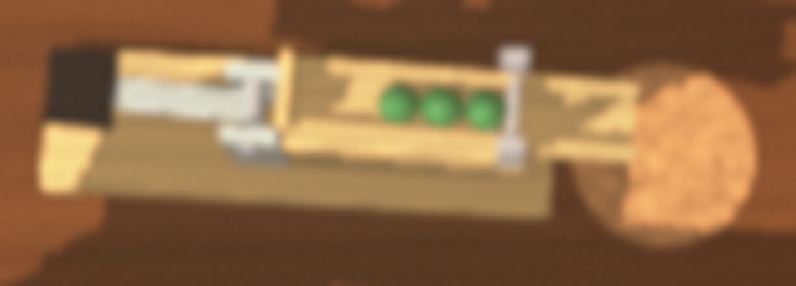

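View pics/cs.png

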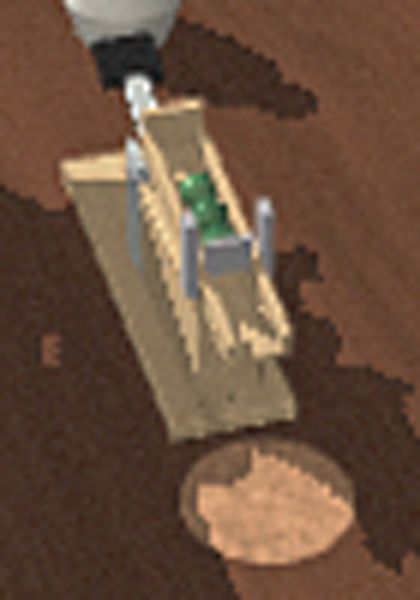

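```bash
python3 - <<'E'
from h import *
D={n:dict(np.load(n+'0.npz')) for n in('top','side')}
t,s=D['top'],D['side']
T=lambda x,y,z:world(t,222+x/5.2-.4,180+y/5.2-.4,z)
S=lambda x,y,z:world(s,280+x/6-.4,155+y/6-.4,z)
print('cork',T(664,155,.001),S(267,501,.001))
print('base near edge',T(38,192,.012),T(550,217,.012)); print('side base corners (near -y L, R; far L)',S(175,438,.012),S(297,412,.012),S(62,172,.012))
print('posts',T(514,55,.13),T(511,148,.13),S(190,215,.13),S(264,202,.13))
print('spout corners',T(637,84,.093),T(633,162,.093))
print('pad',T(82,86,.103),T(50,48,.11),T(116,50,.098),T(110,125,.098),T(44,122,.11),S(126,58,.103))
print('back',T(287,88,.128))
yaw=[]
a=T(38,192,.012)-T(550,217,.012);print('yaw',np.arctan2(-a[0],a[1]))
a=S(62,172,.012)-S(175,438,.012);print('yaw',np.arctan2(-a[0],a[1]))
for n,d in D.items():
  print(n,proj(d,[.459,-.303,.07]))
E
```

```text
cork [ 0.5504719  -0.07902344  0.001     ] [ 0.54840016 -0.08025277  0.001     ]
base near edge [0.53804844 0.22874126 0.012     ] [ 0.51955059 -0.0215527   0.012     ]
side base corners (near -y L, R; far L) [ 0.51685101 -0.0302286   0.012     ] [ 0.58410735 -0.03428154  0.012     ] [0.53539465 0.21662044 0.012     ]
posts [ 0.5771033  -0.00528267  0.13      ] [ 0.53518692 -0.00289058  0.13      ] [0.53707024 0.00074652 0.13      ] [ 0.57591449 -0.00223346  0.13      ]
spout corners [ 0.56945235 -0.06171767  0.093     ] [ 0.53325752 -0.05861759  0.093     ]
pad [0.57300561 0.19200807 0.103     ] [0.58963011 0.20553282 0.11      ] [0.59040906 0.17737126 0.098     ] [0.55550075 0.17989937 0.098     ] [0.55553485 0.20785918 0.11      ] [0.56855493 0.18884412 0.103     ]
back [0.5650477  0.09624098 0.128     ]
yaw -0.07377037496283743
yaw -0.07498053157578993
top [[446.08492255 240.41459425]]
side [[325.3145544  286.87986989]]
```

The top crop shows the cork at (664,155), the base near edge from (38,192) to (550,217), and the pad at (82,86). The side crop agrees: cork (267,501), pad (126,58).

- Cup at about (0.457, -0.303).
- Spot at about (0.549, -0.080).
- Dispenser yaw is about -0.074, with its origin at about (0.559, 0.050).
- The pad at half travel should be near (0.570, 0.195, 0.080).

I'll write a helper that works out the moves.

```bash
cat > plan.py <<'E'
import sys
from h import *
from scipy.spatial.transform import Rotation as Ro
YAW=-.074
def target(tilt_deg,yaw=YAW):
    # tool y along dispenser x, z down tilted toward dispenser +y
    ex=np.array([np.cos(yaw),np.sin(yaw),0]);ey=np.array([-np.sin(yaw),np.cos(yaw),0]);t=np.radians(tilt_deg)
    z=np.cos(t)*np.array([0,0,-1])+np.sin(t)*ey
    return Ro.from_matrix(np.c_[np.cross(ex,z),ex,z])
def delta(p,R):
    s=bot.get_state();q=s['eef_rot'];R0=Ro.from_quat([q[1],q[2],q[3],q[0]])
    print('t',round(s['t'],2),'pos',s['eef_pos'].round(4),'F',s['wrist_force'].round(2),'grip',round(s['grip_width'],3),'j',s['joints'].round(2))
    print('shift cm',(R0.inv().apply(np.array(p)-s['eef_pos'])*100).round(2),'turn',((R0.inv()*R).as_rotvec()).round(4))
# usage: x y z tilt [yaw]
a=list(map(float,sys.argv[1:]))
delta(a[:3],target(a[3],a[4] if len(a)>4 else YAW))
E
python3 plan.py .47 .37 .30 0 0.7; python3 plan.py .57 .0 .30 0 0.2
```

```text
t 0.1 pos [0.1864 0.6486 0.2305] F [ 0.25  0.52 -0.31] grip 1.0 j [ 1.25  0.12  1.44 -0.    1.58 -0.04]
shift cm [-34.95 -18.95  -6.93] turn [-1.000e-03  3.000e-04  5.909e-01]
t 0.1 pos [0.1864 0.6486 0.2305] F [ 0.25  0.52 -0.31] grip 1.0 j [ 1.25  0.12  1.44 -0.    1.58 -0.04]
shift cm [-54.78 -51.74  -6.9 ] turn [-9.0000e-04  6.0000e-04  1.0909e+00]
```

```bash
python3 -m handwheel '[{"x":-5,"y":-2.7,"z":-2,"az":0.08,"fingers":1},{"x":-10,"y":-5.4,"z":-4,"az":0.17,"fingers":1},{"x":-15,"y":-8.1,"z":-6,"az":0.25,"fingers":1},{"x":-20,"y":-10.8,"z":-7,"az":0.34,"fingers":1},{"x":-25,"y":-13.5,"z":-7,"az":0.42,"fingers":1},{"x":-30,"y":-16.2,"z":-7,"az":0.5,"fingers":1},{"x":-35,"y":-19,"z":-7,"az":0.59,"fingers":1},{"x":-35,"y":-19,"z":-7,"az":0.59,"fingers":1}]'; python3 plan.py .57 .0 .30 0 0.2;python3 plan.py .46 -.34 .20 20
```

```text
t 0.1 pos [0.1864 0.6486 0.2305] F [ 0.25  0.52 -0.31] grip 1.0 j [ 1.25  0.12  1.44 -0.    1.58 -0.04]
shift cm [-54.78 -51.74  -6.9 ] turn [-9.0000e-04  6.0000e-04  1.0909e+00]
t 0.1 pos [0.1864 0.6486 0.2305] F [ 0.25  0.52 -0.31] grip 1.0 j [ 1.25  0.12  1.44 -0.    1.58 -0.04]
shift cm [-53.6  -87.45   3.14] turn [-0.2389  0.2936  1.35  ]$[0]: bad value
```

```bash
python3 -m handwheel '[{"x":-5.0,"y":-2.7,"z":-2.0,"ax":0.0,"ay":0.0,"az":0.08,"fingers":1.0}]'; python3 plan.py .47 .37 .30 0 0.7
```

```text
t: 0.22
eef_pos: [0.2256, 0.6093, 0.2486]
eef_rot: [-0.001, 0.178, 0.984, -0.002]
wrist_force: [1.1, 0.4, 0.6]
grip_width: 1.0
t 0.23 pos [0.2256 0.6093 0.2486] F [1.1  0.37 0.55] grip 1.0 j [ 1.18  0.06  1.47  0.    1.61 -0.04]
shift cm [-31.27 -13.87  -5.1 ] turn [-4.00e-03  5.00e-04  5.13e-01]
```

```bash
python3 -m handwheel '[{"x":-5.0,"y":-2.2,"z":-1.0,"ax":0.0,"ay":0.0,"az":0.08,"fingers":1.0},{"x":-10.0,"y":-4.4,"z":-2.0,"ax":0.0,"ay":0.0,"az":0.16,"fingers":1.0},{"x":-15.0,"y":-6.6,"z":-3.0,"ax":0.0,"ay":0.0,"az":0.25,"fingers":1.0},{"x":-20.0,"y":-9.0,"z":-4.0,"ax":0.0,"ay":0.0,"az":0.33,"fingers":1.0},{"x":-25.0,"y":-11.0,"z":-5.0,"ax":0.0,"ay":0.0,"az":0.41,"fingers":1.0},{"x":-31.0,"y":-13.8,"z":-5.0,"ax":0.0,"ay":0.0,"az":0.51,"fingers":1.0}]'; python3 plan.py .57 .0 .30 0 0.2;python3 plan.py .46 -.34 .20 20
```

```text
t: 0.98
eef_pos: [0.467, 0.3722, 0.3018]
eef_rot: [0.0, 0.422, 0.906, 0.0]
wrist_force: [0.6, 0.2, -0.1]
grip_width: 1.0
t 0.97 pos [0.467  0.3722 0.3018] F [ 0.58  0.19 -0.14] grip 1.0 j [ 0.63 -0.06  1.51  0.    1.69 -0.07]
shift cm [-35.12 -16.05   0.16] turn [ 9.000e-04 -3.000e-04  4.986e-01]
t 0.97 pos [0.467  0.3722 0.3018] F [ 0.58  0.19 -0.14] grip 1.0 j [ 0.63 -0.06  1.51  0.    1.69 -0.07]
shift cm [-54.08 -46.35  10.13] turn [-0.1339  0.3311  0.7647]
```

```bash
python3 -m handwheel '[{"x":-5.0,"y":-2.3,"z":0.0,"ax":0.0,"ay":0.0,"az":0.07,"fingers":1.0},{"x":-10.0,"y":-4.6,"z":0.0,"ax":0.0,"ay":0.0,"az":0.14,"fingers":1.0},{"x":-15.0,"y":-6.9,"z":0.0,"ax":0.0,"ay":0.0,"az":0.21,"fingers":1.0},{"x":-20.0,"y":-9.2,"z":0.0,"ax":0.0,"ay":0.0,"az":0.29,"fingers":1.0},{"x":-25.0,"y":-11.5,"z":0.0,"ax":0.0,"ay":0.0,"az":0.36,"fingers":1.0},{"x":-30.0,"y":-13.8,"z":0.0,"ax":0.0,"ay":0.0,"az":0.43,"fingers":1.0},{"x":-35.0,"y":-16.0,"z":0.0,"ax":0.0,"ay":0.0,"az":0.5,"fingers":1.0}]'; python3 plan.py .465 -.35 .20 25
```

```text
t: 1.85
eef_pos: [0.5696, 0.0008, 0.301]
eef_rot: [-0.0, 0.634, 0.774, -0.0]
wrist_force: [2.0, 0.5, -0.4]
grip_width: 0.999
t 1.85 pos [0.5696 0.0008 0.301 ] F [ 1.99  0.54 -0.43] grip 0.999 j [-0.04 -0.12  1.57  0.    1.7  -0.24]
shift cm [-32.33 -17.17  10.1 ] turn [-0.0595  0.4335  0.2682]
```

```bash
python3 plan.py .453 -.355 .16 25; python3 -m handwheel '[{"x":-5.0,"y":-2.6,"z":1.5,"ax":0.0,"ay":0.06,"az":0.04,"fingers":1.0},{"x":-10.0,"y":-5.3,"z":4.0,"ax":-0.01,"ay":0.12,"az":0.08,"fingers":1.0},{"x":-15.0,"y":-8.0,"z":6.0,"ax":-0.02,"ay":0.2,"az":0.12,"fingers":1.0},{"x":-20.0,"y":-10.6,"z":8.0,"ax":-0.04,"ay":0.27,"az":0.16,"fingers":1.0},{"x":-25.0,"y":-14.0,"z":10.0,"ax":-0.05,"ay":0.34,"az":0.2,"fingers":1.0},{"x":-29.0,"y":-16.0,"z":12.0,"ax":-0.06,"ay":0.4,"az":0.25,"fingers":1.0},{"x":-32.5,"y":-18.5,"z":14.1,"ax":-0.06,"ay":0.43,"az":0.27,"fingers":1.0},{"x":-32.5,"y":-18.5,"z":14.1,"ax":-0.06,"ay":0.43,"az":0.27,"fingers":1.0}]'; python3 plan.py .453 -.355 .16 25;  python3 plan.py .457 -.304 .051 25
python3 - <<'E'
from h import *
for n in('side','top'):
    d=grab(n); cv2.imwrite(f'pics/{n}1.png',d['frame'][150:400,200:600])
E
```

```text
t 1.85 pos [0.5696 0.0008 0.301 ] F [ 1.99  0.54 -0.43] grip 0.999 j [-0.04 -0.12  1.57  0.    1.7  -0.24]
shift cm [-32.59 -18.45  14.1 ] turn [-0.0595  0.4335  0.2682]
t: 2.85
eef_pos: [0.4513, -0.3546, 0.1573]
eef_rot: [-0.148, 0.717, 0.663, 0.158]
wrist_force: [0.1, 0.6, 0.6]
grip_width: 1.004
t 2.85 pos [ 0.4513 -0.3546  0.1573] F [0.07 0.55 0.65] grip 1.004 j [-0.86  0.11  1.62  0.31  1.73 -0.78]
shift cm [ 0.09  0.17 -0.25] turn [-0.0012  0.0005 -0.0041]
t 2.85 pos [ 0.4513 -0.3546  0.1573] F [0.07 0.55 0.65] grip 1.004 j [-0.86  0.11  1.62  0.31  1.73 -0.78]
shift cm [ 0.13  0.21 11.79] turn [-0.0012  0.0005 -0.0041]
```

View pics/side1.png

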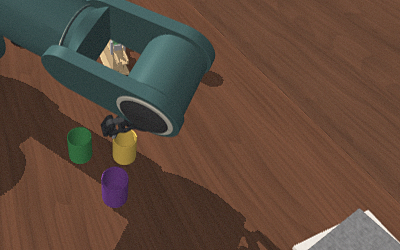

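View pics/top1.png

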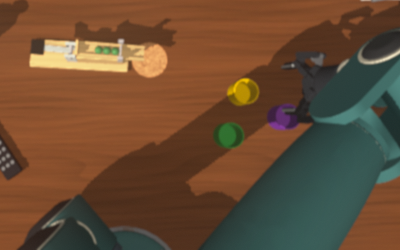

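The side crop shows the gripper just behind the yellow cup (124,148). The top crop shows the open jaws around (300,75), pointing at the yellow cup (243,92), with all cups undisturbed. Next I advance along the tool.

```bash
python3 -m handwheel '[{"x":0.1,"y":0.2,"z":3.0,"ax":0.0,"ay":0.0,"az":0.0,"fingers":1.0},{"x":0.1,"y":0.2,"z":6.0,"ax":0.0,"ay":0.0,"az":0.0,"fingers":1.0},{"x":0.1,"y":0.2,"z":9.0,"ax":0.0,"ay":0.0,"az":0.0,"fingers":1.0},{"x":0.1,"y":0.2,"z":11.0,"ax":0.0,"ay":0.0,"az":0.0,"fingers":1.0},{"x":0.1,"y":0.2,"z":11.8,"ax":0.0,"ay":0.0,"az":0.0,"fingers":1.0},{"x":0.1,"y":0.2,"z":11.8,"ax":0.0,"ay":0.0,"az":0.0,"fingers":1.0}]'; python3 plan.py .457 -.304 .051 25
python3 - <<'E'
from h import *
d=grab('side'); cv2.imwrite('pics/side2.png',cv2.resize(d['frame'][230:370,240:440],None,fx=4,fy=4,interpolation=cv2.INTER_CUBIC))
d=grab('top'); cv2.imwrite('pics/top2.png',cv2.resize(d['frame'][170:320,340:540],None,fx=4,fy=4,interpolation=cv2.INTER_CUBIC))
E
```

```text
t: 3.7
eef_pos: [0.4591, -0.3025, 0.0538]
eef_rot: [-0.146, 0.715, 0.665, 0.157]
wrist_force: [1.3, -1.1, 0.1]
grip_width: 0.997
t 3.7 pos [ 0.4591 -0.3025  0.0538] F [ 1.34 -1.13  0.14] grip 0.997 j [-0.8   0.12  1.78  0.32  1.54 -0.78]
shift cm [-0.27 -0.2   0.19] turn [0.0004 0.0038 0.0014]
```

View pics/side2.png

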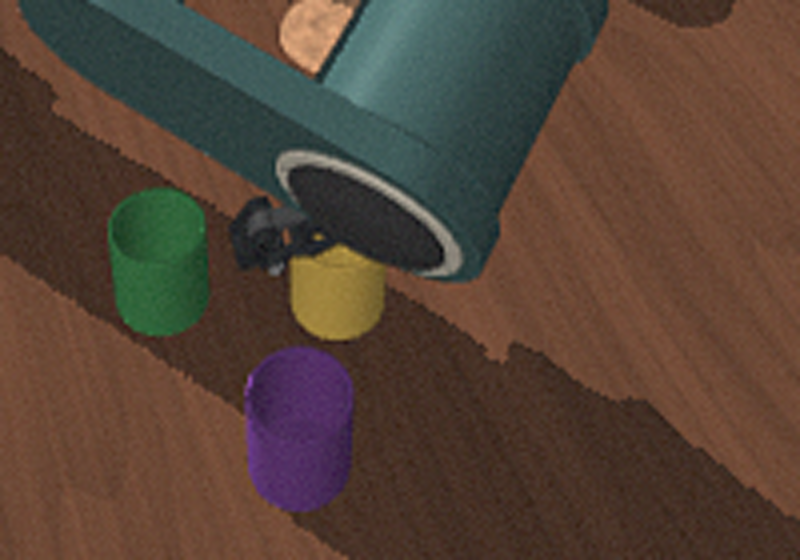

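View pics/top2.png

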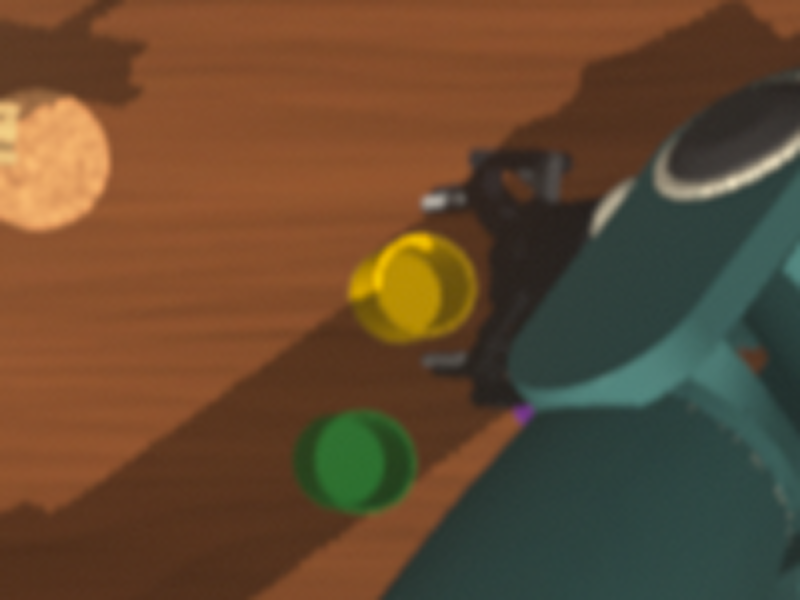

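```bash
python3 - <<'E'
from h import *
d=grab('top');C=cloud(d)
s=bot.get_state()
print('tcp px crop',((proj(d,s['eef_pos'])-[340,170])*4))
for (x,y) in [(426,201),(434,200),(442,199),(455,196),(465,192),(428,362),(440,362),(455,362),(470,360)]:
    print((x,y),C[int(170+y/4),int(340+x/4)].round(3))
E
```

```text
tcp px crop [[417.89774059 283.7121458 ]]
(426, 201) [ 0.507 -0.304  0.078]
(434, 200) [ 0.506 -0.307  0.086]
(442, 199) [ 0.507 -0.31   0.093]
(455, 196) [ 0.506 -0.314  0.103]
(465, 192) [ 0.507 -0.319  0.112]
(428, 362) [ 0.412 -0.299  0.078]
(440, 362) [ 0.411 -0.303  0.091]
(455, 362) [ 0.411 -0.308  0.099]
(470, 360) [ 0.41  -0.312  0.118]
```

```bash
python3 - <<'E'
from h import *
d=grab('top');C=cloud(d);s=bot.get_state()
q=s['eef_rot']
from scipy.spatial.transform import Rotation as Ro
R=Ro.from_quat([q[1],q[2],q[3],q[0]]);T=R.inv().apply((C-s['eef_pos']).reshape(-1,3)).reshape(C.shape)
print(bot.tcp_to_tips)
m=(abs(T[...,0])<.03)&(abs(abs(T[...,1])-.048)<.014)&(C[...,2]>.02)&(T[...,2]>-.08)&(T[...,2]<.04)
for sg in(1,-1):
    P=T[m&(T[...,1]*sg>0)];print(sg,len(P),P.min(0).round(3),P.max(0).round(3)); print(P[P[:,2].argsort()][-12:].round(3).tolist())
s_=grab('side');C=cloud(s_);T=R.inv().apply((C-s['eef_pos']).reshape(-1,3)).reshape(C.shape)
m=(abs(T[...,0])<.03)&(abs(abs(T[...,1])-.048)<.014)&(C[...,2]>.02)&(T[...,2]>-.08)&(T[...,2]<.04)
P=T[m];print(len(P),P[P[:,2].argsort()][-12:].round(3).tolist())
E
```

```text
0.022
1 178 [-0.012  0.035 -0.08 ] [ 0.018  0.062 -0.013]
[[-0.003, 0.044, -0.024], [0.011, 0.048, -0.024], [0.005, 0.058, -0.022], [0.013, 0.05, -0.022], [-0.003, 0.045, -0.021], [-0.0, 0.044, -0.02], [0.002, 0.044, -0.019], [0.011, 0.048, -0.019], [0.005, 0.044, -0.019], [0.009, 0.046, -0.017], [0.004, 0.045, -0.015], [0.006, 0.045, -0.013]]
-1 164 [-0.011 -0.062 -0.08 ] [ 0.018 -0.034 -0.02 ]
[[0.009, -0.054, -0.027], [0.008, -0.052, -0.027], [0.01, -0.052, -0.024], [0.013, -0.047, -0.024], [0.009, -0.045, -0.024], [0.012, -0.045, -0.023], [0.005, -0.049, -0.022], [0.011, -0.042, -0.022], [0.013, -0.042, -0.021], [0.012, -0.045, -0.02], [0.006, -0.049, -0.02], [0.012, -0.047, -0.02]]
74 [[-0.011, -0.044, -0.037], [-0.007, -0.057, -0.035], [-0.011, -0.048, -0.033], [-0.011, -0.046, -0.032], [-0.007, -0.054, -0.032], [-0.01, -0.05, -0.031], [-0.011, -0.05, -0.025], [-0.007, -0.056, -0.024], [-0.007, -0.054, -0.023], [-0.011, -0.047, -0.023], [-0.007, -0.051, -0.02], [-0.01, -0.044, -0.016]]
```

```bash
python3 - <<'E'
from h import *
from scipy.spatial.transform import Rotation as Ro
s=bot.get_state();q=s['eef_rot'];R=Ro.from_quat([q[1],q[2],q[3],q[0]])
for n,(x0,y0,w,h) in dict(side=(270,250,90,70),top=(410,190,80,90)).items():
    d=grab(n);im=cv2.resize(d['frame'][y0:y0+h,x0:x0+w],None,fx=8,fy=8,interpolation=cv2.INTER_NEAREST)
    for z,c in((.022,(0,0,255)),(.009,(0,255,255)),(0,(255,0,255)),(-.02,(255,255,0)),(-.05,(255,255,255))):
        for y in(-.0425,.0425):
            p=proj(d,s['eef_pos']+R.apply([0,y,z]))[0];cv2.circle(im,(int((p[0]-x0+.5)*8),int((p[1]-y0+.5)*8)),4,c,-1)
    cv2.imwrite(f'pics/{n}3.png',im)
E
```

```text
(no output)
```

View pics/side3.png

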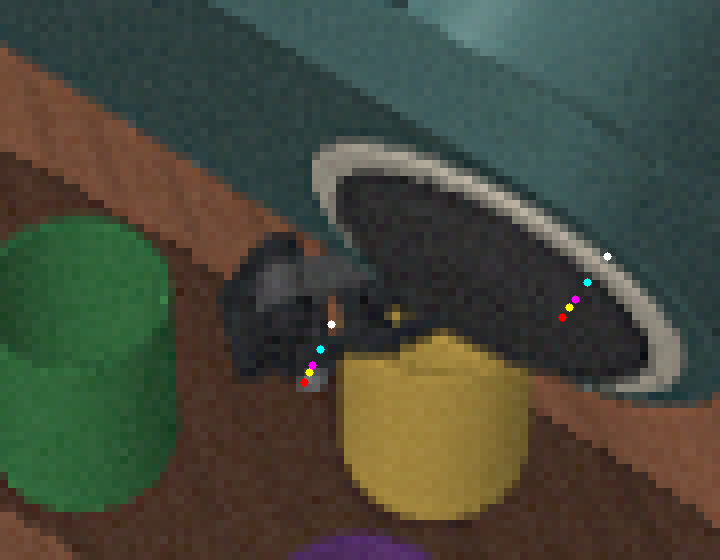

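View pics/top3.png

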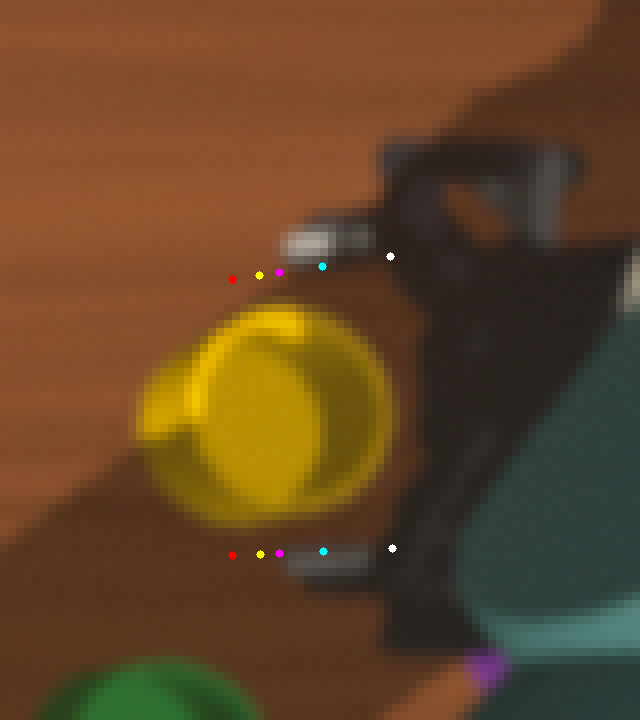

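```bash
python3 - <<'E'
from h import *
from scipy.spatial.transform import Rotation as Ro
s=bot.get_state();q=s['eef_rot'];R=Ro.from_quat([q[1],q[2],q[3],q[0]])
d=grab('top');C=cloud(d);T=R.inv().apply((C-s['eef_pos']).reshape(-1,3)).reshape(C.shape)
dark=(d['frame'].max(2)<75)
for y0 in np.arange(-.06,.061,.01):
    m=dark&(abs(T[...,1]-y0)<.005)&(abs(T[...,0])<.05)&(T[...,2]>-.2)&(T[...,2]<.03)&(C[...,2]>.03)
    P=T[m]; 
    if len(P): i=P[:,2].argsort()[-4:]; print(round(y0,3),len(P),P[i].round(3)[:, [0,2]].tolist())
E
```

```text
-0.06 43 [[0.004, -0.06], [0.008, -0.058], [0.008, -0.058], [0.009, -0.055]]
-0.05 74 [[0.007, -0.026], [0.005, -0.023], [0.008, -0.023], [0.008, -0.022]]
-0.04 49 [[-0.008, -0.06], [0.013, -0.06], [0.015, -0.059], [0.01, -0.057]]
-0.03 49 [[-0.004, -0.074], [0.018, -0.073], [0.015, -0.072], [0.014, -0.068]]
-0.02 64 [[0.018, -0.083], [0.02, -0.082], [0.016, -0.08], [0.01, -0.078]]
-0.01 79 [[0.01, -0.078], [0.012, -0.076], [0.011, -0.075], [0.009, -0.073]]
0.0 99 [[0.012, -0.076], [0.009, -0.073], [0.009, -0.073], [0.008, -0.072]]
0.01 114 [[0.01, -0.077], [0.012, -0.077], [0.011, -0.076], [0.008, -0.072]]
0.02 103 [[0.019, -0.084], [0.013, -0.081], [0.01, -0.078], [0.011, -0.076]]
0.03 107 [[0.018, -0.077], [0.017, -0.076], [-0.003, -0.076], [0.017, -0.072]]
0.04 87 [[-0.005, -0.029], [-0.005, -0.026], [-0.003, -0.025], [0.0, -0.025]]
0.05 73 [[0.008, -0.048], [0.012, -0.046], [0.008, -0.046], [0.005, -0.038]]
0.06 108 [[0.008, -0.059], [0.007, -0.057], [0.006, -0.056], [0.004, -0.055]]
```

The views disagree with the description. The side crop shows the pad end at (310,388) and the top crop at (282,245). In both, the gripper sits about 20 mm farther back along the tool than the reported TCP implies. I'll go by what is seen and advance 2 cm more, watching the force.

```bash
python3 -m handwheel '[{"x":0.0,"y":-0.2,"z":0.7,"ax":0.0,"ay":0.0,"az":0.0,"fingers":1.0},{"x":0.0,"y":-0.2,"z":1.4,"ax":0.0,"ay":0.0,"az":0.0,"fingers":1.0},{"x":0.0,"y":-0.2,"z":2.0,"ax":0.0,"ay":0.0,"az":0.0,"fingers":1.0},{"x":0.0,"y":-0.2,"z":2.0,"ax":0.0,"ay":0.0,"az":0.0,"fingers":1.0}]'
python3 - <<'E'
from h import *
from scipy.spatial.transform import Rotation as Ro
s=bot.get_state();q=s['eef_rot'];R=Ro.from_quat([q[1],q[2],q[3],q[0]]);print(s['eef_pos'])
for n,(x0,y0,w,h) in dict(side=(270,250,90,70),top=(410,190,80,70)).items():
    d=grab(n);im=cv2.resize(d['frame'][y0:y0+h,x0:x0+w],None,fx=8,fy=8,interpolation=cv2.INTER_NEAREST)
    cv2.imwrite(f'pics/{n}4.png',im)
    C=cloud(d);hsv=cv2.cvtColor(d['frame'],cv2.COLOR_BGR2HSV)
    m=(cv2.inRange(hsv,(22,120,50),(33,255,255))>0)&(C[...,1]<-.26)&(C[...,1]>-.36)&(C[...,0]>.41)&(C[...,0]<.51)
    Q=C[m&(C[...,2]>.064)&(C[...,2]<.08)][:,:2]
    A=np.c_[2*Q,np.ones(len(Q))];print(n,np.linalg.lstsq(A,(Q**2).sum(1),rcond=None)[0][:2])
E
```

```text
t: 4.6
eef_pos: [0.4573, -0.2937, 0.0347]
eef_rot: [-0.146, 0.715, 0.665, 0.157]
wrist_force: [-0.4, -0.5, -0.7]
grip_width: 1.001
[ 0.45729015 -0.29367535  0.03466855]
side [ 0.44269788 -0.32412292]
top [ 0.45883185 -0.30145812]
```

View pics/top4.png

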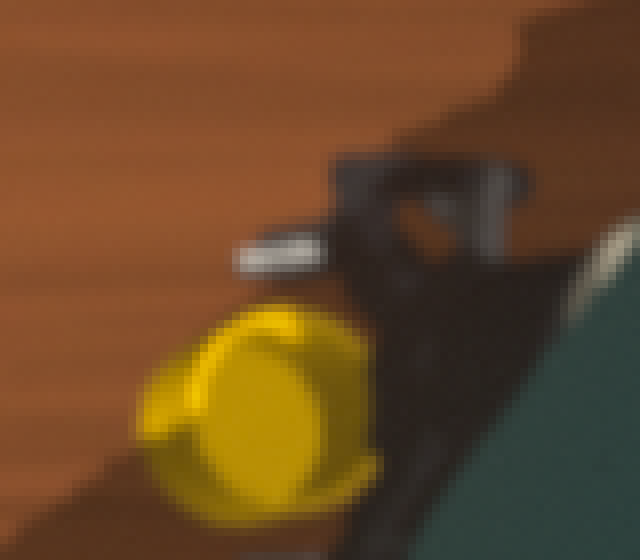

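View pics/side4.png

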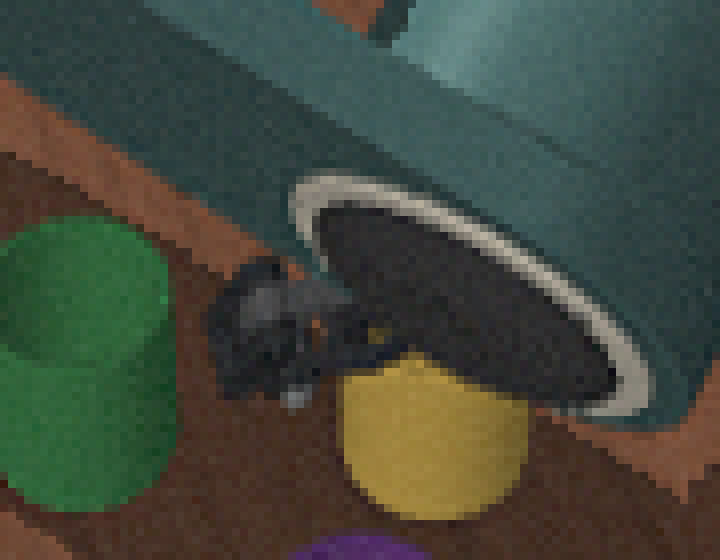

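The cup has not moved: the top crop shows its rim centred at (290,405) between the pads at (280,255) and (280,555). I'll close the jaws.

```bash
python3 -m handwheel '[{"x":0.0,"y":0.0,"z":0.0,"ax":0.0,"ay":0.0,"az":0.0,"fingers":-1.0},{"x":0.0,"y":0.0,"z":0.0,"ax":0.0,"ay":0.0,"az":0.0,"fingers":-1.0},{"x":0.0,"y":0.0,"z":0.0,"ax":0.0,"ay":0.0,"az":0.0,"fingers":-1.0},{"x":0.0,"y":0.0,"z":0.0,"ax":0.0,"ay":0.0,"az":0.0,"fingers":-1.0},{"x":0.0,"y":0.0,"z":0.0,"ax":0.0,"ay":0.0,"az":0.0,"fingers":-1.0},{"x":0.0,"y":0.0,"z":0.0,"ax":0.0,"ay":0.0,"az":0.0,"fingers":-1.0}]'
cat > cup.py <<'E'
from h import *
from scipy.spatial.transform import Rotation as Ro
import sys
def run(tag,boxes):
    s=bot.get_state();q=s['eef_rot'];R=Ro.from_quat([q[1],q[2],q[3],q[0]])
    print('pos',s['eef_pos'].round(4),'grip',round(s['grip_width'],3),'F',s['wrist_force'].round(2))
    for n,(x0,y0,w,h,f) in boxes.items():
        d=grab(n);cv2.imwrite(f'pics/{n}{tag}.png',cv2.resize(d['frame'][y0:y0+h,x0:x0+w],None,fx=f,fy=f,interpolation=cv2.INTER_CUBIC))
        C=cloud(d);hsv=cv2.cvtColor(d['frame'],cv2.COLOR_BGR2HSV)
        m=((cv2.inRange(hsv,(22,140,50),(33,255,255))>0)&(C[...,0]>.40)&(C[...,0]<.65)&(C[...,1]<0)&(C[...,1]>-.4)).astype(np.uint8)
        nn,l,st,ce=cv2.connectedComponentsWithStats(m)
        if nn<2: continue
        i=1+st[1:,4].argmax();P=C[l==i];print(n,'cup px',st[i],'z',np.percentile(P[:,2],[2,98]).round(3),'xy',P[:,:2].min(0).round(3),P[:,:2].max(0).round(3))
        zt=np.percentile(P[:,2],98); Q=P[P[:,2]>zt-.008][:,:2]
        A=np.c_[2*Q,np.ones(len(Q))];x=np.linalg.lstsq(A,(Q**2).sum(1),rcond=None)[0];print('  rim fit',x[:2].round(4),np.sqrt(x[2]+x[:2]@x[:2]).round(4))
E
python3 - <<'E'
from cup import run
run('5',dict(side=(270,250,90,70,8),top=(410,190,80,70,8)))
E
```

```text
t: 5.45
eef_pos: [0.4577, -0.2945, 0.0359]
eef_rot: [-0.145, 0.715, 0.665, 0.158]
wrist_force: [-1.9, -1.8, 5.6]
grip_width: 0.695
pos [ 0.4577 -0.2945  0.0359] grip 0.695 F [-1.93 -1.8   5.65]
side cup px [313 295  23  20 227] z [0.002 0.068] xy [ 0.423 -0.338] [ 0.479 -0.275]
  rim fit [ 0.4378 -0.3322] 0.0106
top cup px [428 229  28  25 541] z [0.001 0.072] xy [ 0.43 -0.33] [ 0.486 -0.272]
  rim fit [ 0.4586 -0.3013] 0.0279
```

View pics/top5.png

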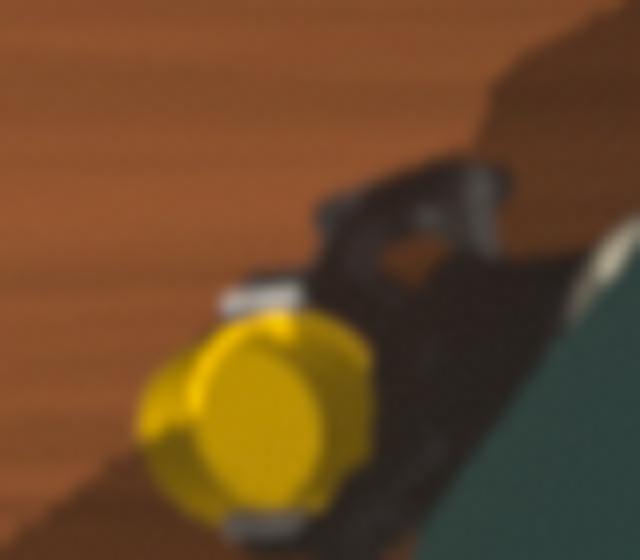

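Gripped at 0.695, about 59 mm. The top crop shows the pads touching the cup at (262,300) and (262,525), with the rim centre unmoved. Now I lift and go to the entry side.

```bash
python3 plan.py .4577 -.2945 .060 25; python3 plan.py .541 -.172 .060 25; python3 plan.py .541 -.172 .041 25;python3 plan.py .5482 -.0725 .041 25
```

```text
t 5.55 pos [ 0.4577 -0.2945  0.036 ] F [-0.83 -1.07  6.34] grip 0.689 j [-0.79  0.13  1.8   0.32  1.51 -0.78]
shift cm [ 1.01  0.   -2.18] turn [0.0011 0.0042 0.001 ]
t 5.55 pos [ 0.4577 -0.2945  0.036 ] F [-0.83 -1.07  6.34] grip 0.689 j [-0.79  0.13  1.8   0.32  1.51 -0.78]
shift cm [12.65  7.41  3.2 ] turn [0.0011 0.0042 0.001 ]
t 5.55 pos [ 0.4577 -0.2945  0.036 ] F [-0.83 -1.07  6.34] grip 0.689 j [-0.79  0.13  1.8   0.32  1.51 -0.78]
shift cm [11.86  7.41  4.93] turn [0.0011 0.0042 0.001 ]
t 5.55 pos [ 0.4577 -0.2945  0.036 ] F [-0.83 -1.07  6.34] grip 0.689 j [-0.79  0.13  1.8   0.32  1.51 -0.78]
shift cm [20.91  7.39  9.11] turn [0.0011 0.0042 0.001 ]
```

```bash
python3 -m handwheel '[{"x":0.5,"y":0.0,"z":-1.1,"ax":0.0,"ay":0.0,"az":0.0,"fingers":-1.0},{"x":1.0,"y":0.0,"z":-2.2,"ax":0.0,"ay":0.0,"az":0.0,"fingers":-1.0},{"x":4.0,"y":1.8,"z":-0.9,"ax":0.0,"ay":0.0,"az":0.0,"fingers":-1.0},{"x":7.0,"y":3.7,"z":0.5,"ax":0.0,"ay":0.0,"az":0.0,"fingers":-1.0},{"x":9.8,"y":5.6,"z":1.9,"ax":0.0,"ay":0.0,"az":0.0,"fingers":-1.0},{"x":12.6,"y":7.4,"z":3.2,"ax":0.0,"ay":0.0,"az":0.0,"fingers":-1.0},{"x":12.6,"y":7.4,"z":3.2,"ax":0.0,"ay":0.0,"az":0.0,"fingers":-1.0}]'
python3 - <<'E'
from cup import run
run('6',dict(side=(240,190,160,110,5),top=(320,150,150,110,5)))
E
python3 plan.py .541 -.172 .041 25;python3 plan.py .5482 -.0725 .041 25
```

```text
t: 6.42
eef_pos: [0.5415, -0.1704, 0.06]
eef_rot: [-0.146, 0.715, 0.666, 0.158]
wrist_force: [-0.3, -0.8, -0.8]
grip_width: 0.689
pos [ 0.5415 -0.1704  0.06  ] grip 0.689 F [-0.3  -0.84 -0.83]
side cup px [325 239  22  25 271] z [0.027 0.094] xy [ 0.509 -0.255] [ 0.567 -0.151]
  rim fit [ 0.5341 -0.2208] 0.0249
top cup px [379 194  24  27 466] z [0.025 0.096] xy [ 0.515 -0.207] [ 0.57  -0.149]
  rim fit [ 0.5418 -0.1787] 0.0279
t 6.53 pos [ 0.5407 -0.1721  0.0597] F [ 0.5  -0.26 -0.71] grip 0.69 j [-0.55  0.09  1.8   0.38  1.47 -0.56]
shift cm [-0.78  0.03  1.7 ] turn [0.0004 0.0039 0.0017]
t 6.53 pos [ 0.5407 -0.1721  0.0597] F [ 0.5  -0.26 -0.71] grip 0.69 j [-0.55  0.09  1.8   0.38  1.47 -0.56]
shift cm [8.28 0.02 5.88] turn [0.0004 0.0039 0.0017]
```

View pics/top6.png

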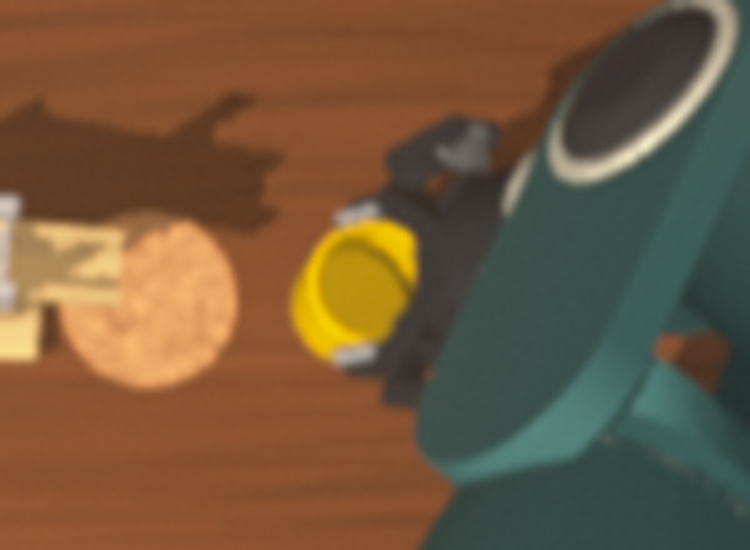

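View pics/side6.png

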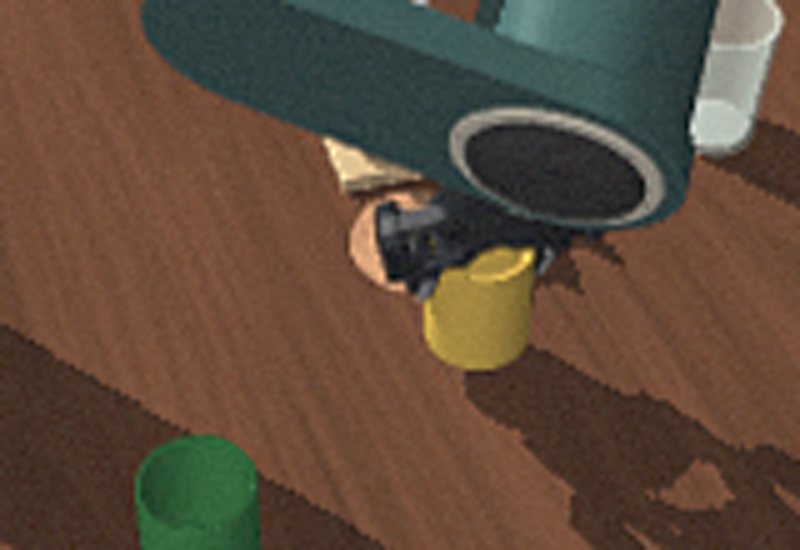

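Cup held upright: the top crop shows it at (355,285), level and in line with the cork (150,300). I lower it to about 2.5 mm clearance and slide it in level.

```bash
python3 -m handwheel '[{"x":-0.45,"y":0.0,"z":1.0,"ax":0.0,"ay":0.0,"az":0.0,"fingers":-1.0},{"x":-0.9,"y":0.0,"z":1.9,"ax":0.0,"ay":0.0,"az":0.0,"fingers":-1.0},{"x":-0.9,"y":0.0,"z":1.9,"ax":0.0,"ay":0.0,"az":0.0,"fingers":-1.0},{"x":1.3,"y":0.0,"z":2.9,"ax":0.0,"ay":0.0,"az":0.0,"fingers":-1.0},{"x":3.6,"y":0.0,"z":4.0,"ax":0.0,"ay":0.0,"az":0.0,"fingers":-1.0}]'
python3 plan.py .5482 -.0725 .0385 25
```

```text
t: 7.15
eef_pos: [0.5442, -0.1217, 0.0379]
eef_rot: [-0.146, 0.716, 0.665, 0.158]
wrist_force: [-0.0, 0.9, -0.8]
grip_width: 0.693
t 7.15 pos [ 0.5442 -0.1217  0.0379] F [-0.03  0.88 -0.85] grip 0.693 j [-0.47  0.08  1.85  0.4   1.4  -0.5 ]
shift cm [4.5  0.03 2.02] turn [0.0005 0.0033 0.0001]
```

```bash
python3 -m handwheel '[{"x":1.2,"y":0.0,"z":0.5,"ax":0.0,"ay":0.0,"az":0.0,"fingers":-1.0},{"x":2.4,"y":0.0,"z":1.0,"ax":0.0,"ay":0.0,"az":0.0,"fingers":-1.0},{"x":3.6,"y":0.0,"z":1.6,"ax":0.0,"ay":0.0,"az":0.0,"fingers":-1.0},{"x":4.5,"y":0.0,"z":2.0,"ax":0.0,"ay":0.0,"az":0.0,"fingers":-1.0},{"x":4.5,"y":0.0,"z":2.0,"ax":0.0,"ay":0.0,"az":0.0,"fingers":-1.0}]'
python3 - <<'E'
from cup import run
run('7',dict(side=(270,150,120,110,5),top=(280,150,150,110,5)))
E
python3 plan.py .5482 -.0725 .0365 25
```

```text
t: 7.78
eef_pos: [0.5479, -0.0731, 0.0386]
eef_rot: [-0.146, 0.715, 0.665, 0.157]
wrist_force: [-0.0, -0.1, -0.7]
grip_width: 0.689
pos [ 0.5479 -0.0731  0.0386] grip 0.689 F [-0.04 -0.08 -0.67]
side cup px [315 221  20  24 244] z [0.006 0.072] xy [ 0.516 -0.161] [ 0.575 -0.053]
  rim fit [ 0.5499 -0.124 ] 0.0295
top cup px [340 194  20  25 316] z [0.003 0.076] xy [ 0.52  -0.102] [ 0.578 -0.053]
  rim fit [ 0.55   -0.0776] 0.027
t 7.88 pos [ 0.5479 -0.0738  0.0386] F [ 0.29 -0.02  0.52] grip 0.693 j [-0.39  0.05  1.89  0.42  1.37 -0.44]
shift cm [0.03 0.02 0.25] turn [0.0003 0.0036 0.0009]
```

View pics/top7.png

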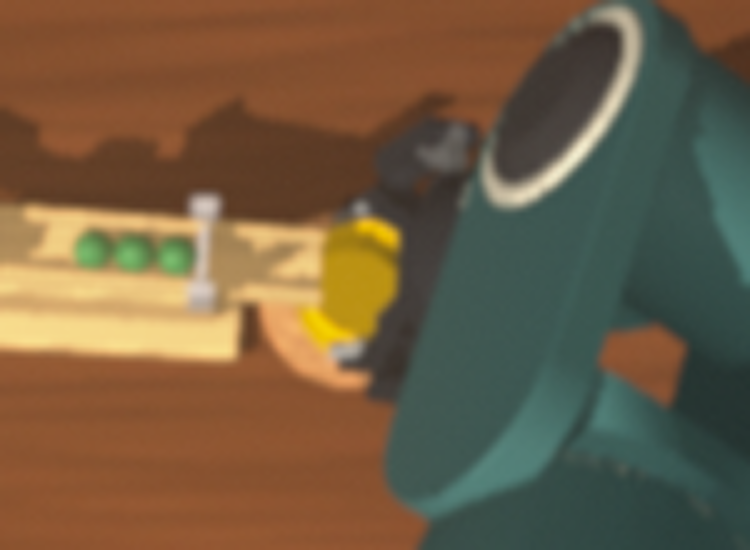

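View pics/side7.png

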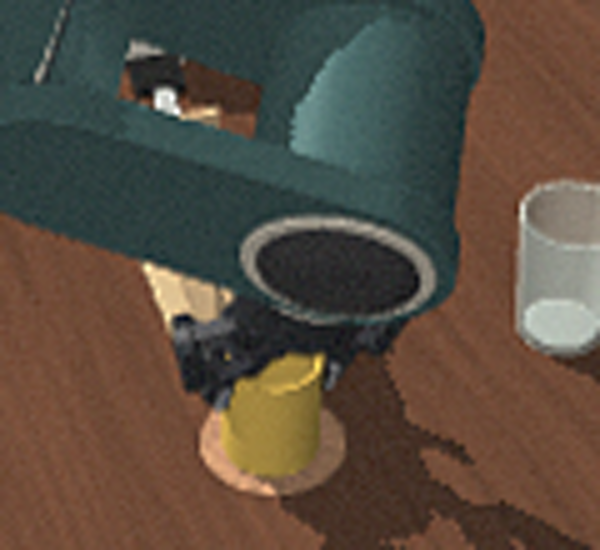

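In the top crop the cup (355,275) sits under the spout end (325,275), and in the side crop it is on the cork (272,445). Marbles are still behind the gate. I lower it the last 2 mm and open.

```bash
python3 -m handwheel '[{"x":-0.1,"y":0.0,"z":0.22,"ax":0.0,"ay":0.0,"az":0.0,"fingers":-1.0},{"x":-0.1,"y":0.0,"z":0.22,"ax":0.0,"ay":0.0,"az":0.0,"fingers":-1.0},{"x":-0.1,"y":0.0,"z":0.22,"ax":0.0,"ay":0.0,"az":0.0,"fingers":0.7},{"x":-0.1,"y":0.0,"z":0.22,"ax":0.0,"ay":0.0,"az":0.0,"fingers":1.0},{"x":-0.1,"y":0.0,"z":0.22,"ax":0.0,"ay":0.0,"az":0.0,"fingers":1.0},{"x":-0.1,"y":0.0,"z":0.22,"ax":0.0,"ay":0.0,"az":0.0,"fingers":1.0}]'
python3 - <<'E'
from cup import run
run('8',dict(side=(270,150,120,110,5),top=(280,150,150,110,5)))
E
```

```text
t: 8.62
eef_pos: [0.5479, -0.0736, 0.0362]
eef_rot: [-0.146, 0.715, 0.665, 0.158]
wrist_force: [0.0, -0.4, 0.3]
grip_width: 0.999
pos [ 0.5479 -0.0736  0.0362] grip 0.999 F [ 0.02 -0.44  0.35]
side cup px [315 221  20  25 239] z [0.006 0.069] xy [ 0.515 -0.163] [ 0.574 -0.053]
  rim fit [ 0.5435 -0.1148] 0.0232
top cup px [340 195  20  26 362] z [0.    0.071] xy [ 0.519 -0.102] [ 0.576 -0.053]
  rim fit [ 0.5482 -0.08  ] 0.0271
```

View pics/top8.png

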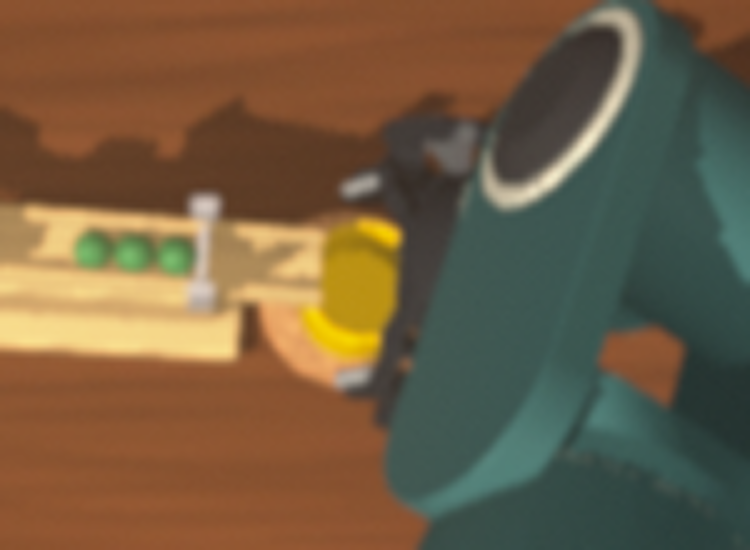

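View pics/side8.png

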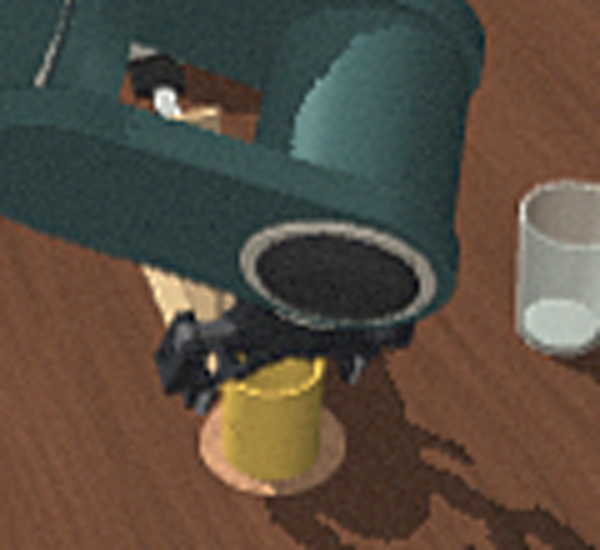

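Released: the pads at (360,183) and (355,378) in the top crop are clear of the cup, which stands on the cork at about (0.548, -0.080). I retreat along the tool axis.

```bash
python3 -m handwheel '[{"x":0.0,"y":0.0,"z":-2.0,"ax":0.0,"ay":0.0,"az":0.0,"fingers":1.0},{"x":0.0,"y":0.0,"z":-5.0,"ax":0.0,"ay":0.0,"az":0.0,"fingers":1.0},{"x":0.0,"y":0.0,"z":-9.0,"ax":0.0,"ay":0.0,"az":0.0,"fingers":1.0},{"x":0.0,"y":0.0,"z":-14.0,"ax":0.0,"ay":0.0,"az":0.0,"fingers":1.0},{"x":0.0,"y":0.0,"z":-19.0,"ax":0.0,"ay":0.0,"az":0.0,"fingers":1.0},{"x":0.0,"y":0.0,"z":-25.0,"ax":0.0,"ay":0.0,"az":0.0,"fingers":1.0},{"x":0.0,"y":0.0,"z":-25.0,"ax":0.0,"ay":0.0,"az":0.0,"fingers":1.0}]'
python3 - <<'E'
from cup import run
run('9',dict(side=(270,150,120,110,5),top=(220,150,150,110,5)))
E
python3 plan.py .5695 .1953 .25 0
```

```text
t: 9.6
eef_pos: [0.5406, -0.1804, 0.2689]
eef_rot: [-0.142, 0.716, 0.665, 0.159]
wrist_force: [1.0, 0.2, -0.7]
grip_width: 1.002
pos [ 0.5406 -0.1804  0.2689] grip 1.002 F [ 1.02  0.15 -0.75]
side cup px [315 216  20  30 326] z [0.006 0.07 ] xy [ 0.516 -0.114] [ 0.574 -0.051]
  rim fit [ 0.5456 -0.0834] 0.0284
top cup px [340 195  25  26 460] z [0.    0.073] xy [ 0.518 -0.111] [ 0.576 -0.054]
  rim fit [ 0.5483 -0.0819] 0.0281
t 9.7 pos [ 0.5399 -0.1787  0.2641] F [-0.07  0.25 -0.68] grip 1.001 j [-0.56 -0.03  1.58  0.39  1.78 -0.44]
shift cm [33.48  0.18 16.99] turn [ 1.80e-03 -4.32e-01  2.00e-04]
```

View pics/top9.png

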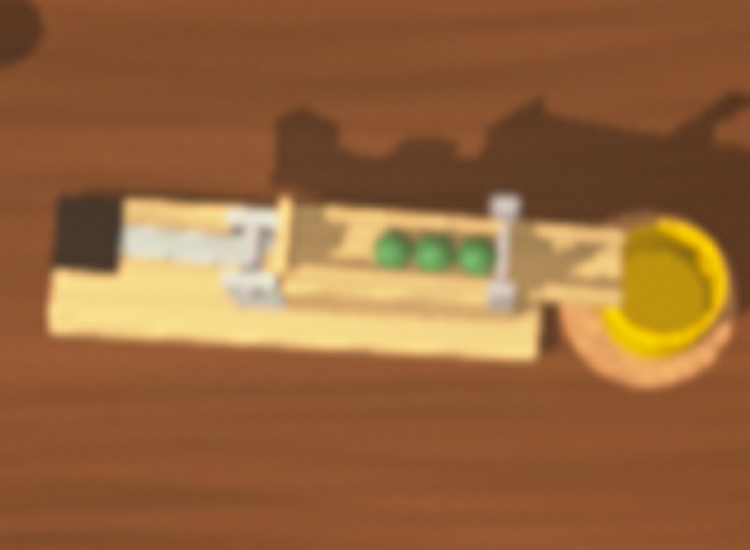

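View pics/side9.png

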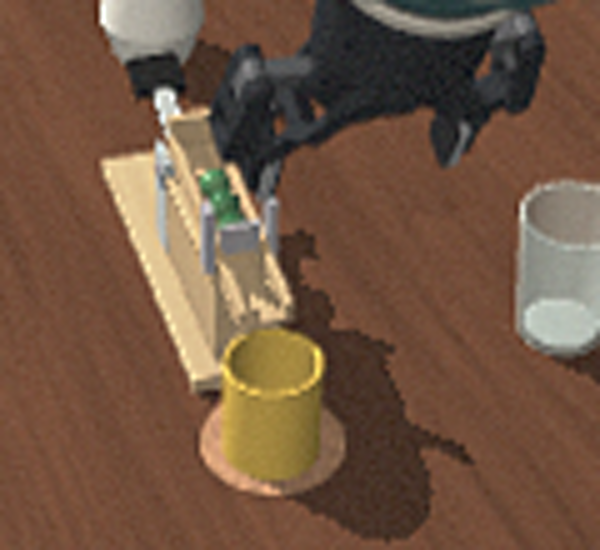

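The cup stands upright at (272,405) on the cork, and the marbles are still at (393–475,252). I move over the lever pad, levelling the tool and shutting the fingers.

```bash
python3 -m handwheel '[{"x":4.8,"y":0.0,"z":2.0,"ax":0.0,"ay":-0.06,"az":0.0,"fingers":1.0},{"x":9.6,"y":0.0,"z":4.5,"ax":0.0,"ay":-0.12,"az":0.0,"fingers":1.0},{"x":14.4,"y":0.1,"z":7.0,"ax":0.0,"ay":-0.18,"az":0.0,"fingers":-1.0},{"x":19.2,"y":0.1,"z":9.5,"ax":0.0,"ay":-0.25,"az":0.0,"fingers":-1.0},{"x":24.0,"y":0.1,"z":12.0,"ax":0.0,"ay":-0.31,"az":0.0,"fingers":-1.0},{"x":28.8,"y":0.2,"z":14.6,"ax":0.0,"ay":-0.37,"az":0.0,"fingers":-1.0},{"x":33.5,"y":0.2,"z":17.0,"ax":0.0,"ay":-0.43,"az":0.0,"fingers":-1.0},{"x":33.5,"y":0.2,"z":17.0,"ax":0.0,"ay":-0.43,"az":0.0,"fingers":-1.0}]'
python3 plan.py .570 .195 .15 0
```

```text
t: 10.7
eef_pos: [0.5684, 0.2, 0.2475]
eef_rot: [-0.001, 0.731, 0.683, -0.0]
wrist_force: [0.3, -0.5, 0.5]
grip_width: 0.002
t 10.7 pos [0.5684 0.2    0.2475] F [ 0.32 -0.54  0.48] grip 0.002 j [ 0.3  -0.04  1.58  0.    1.61  0.36]
shift cm [-0.51  0.21  9.75] turn [-0.002  -0.0014  0.0061]
```

```bash
python3 -m handwheel '[{"x":-0.2,"y":0.1,"z":4.0,"ax":0.0,"ay":0.0,"az":0.0,"fingers":-1.0},{"x":-0.5,"y":0.2,"z":8.0,"ax":0.0,"ay":0.0,"az":0.0,"fingers":-1.0},{"x":-0.5,"y":0.2,"z":8.5,"ax":0.0,"ay":0.0,"az":0.0,"fingers":-1.0},{"x":-0.5,"y":0.2,"z":8.5,"ax":0.0,"ay":0.0,"az":0.0,"fingers":-1.0}]'
python3 - <<'E'
from h import *
s=bot.get_state();print(s['eef_pos'],s['wrist_force'])
for n,(x0,y0,w,h) in dict(side=(270,110,90,110),top=(200,150,120,90)).items():
    d=grab(n);im=cv2.resize(d['frame'][y0:y0+h,x0:x0+w],None,fx=5.4,fy=5.4,interpolation=cv2.INTER_CUBIC)
    for z,c in((-.022,(0,0,255)),(0,(255,0,255)),(-.002,(0,255,255))):
        p=proj(d,s['eef_pos']+[0,0,z])[0];cv2.circle(im,(int((p[0]-x0+.5)*5.4),int((p[1]-y0+.5)*5.4)),3,c,-1)
    cv2.imwrite(f'pics/{n}10.png',im)
    C=cloud(d);P=C[(abs(C[...,0]-s['eef_pos'][0])<.05)&(abs(C[...,1]-s['eef_pos'][1])<.05)&(C[...,2]>.125)&(C[...,2]<.25)]
    h=P[:,2];print(n,len(P),'lowest',np.sort(h)[:12].round(3),P[h.argsort()[:30]].mean(0).round(3),P[h.argsort()[:30]].min(0).round(3),P[h.argsort()[:30]].max(0).round(3))
E
```

```text
t: 11.2
eef_pos: [0.5714, 0.1909, 0.1652]
eef_rot: [-0.001, 0.733, 0.68, 0.001]
wrist_force: [0.2, 0.1, 0.4]
grip_width: 0.001
[0.57138842 0.19085999 0.16518989] [0.18084639 0.0875829  0.41633195]
side 365 lowest [0.165 0.166 0.166 0.167 0.168 0.168 0.17  0.17  0.171 0.172 0.172 0.172] [0.569 0.183 0.174] [0.557 0.178 0.165] [0.582 0.198 0.182]
top 87 lowest [0.17  0.172 0.172 0.174 0.174 0.174 0.175 0.175 0.177 0.18  0.186 0.186] [0.562 0.183 0.193] [0.542 0.179 0.17 ] [0.577 0.19  0.219]
```

View pics/side10.png

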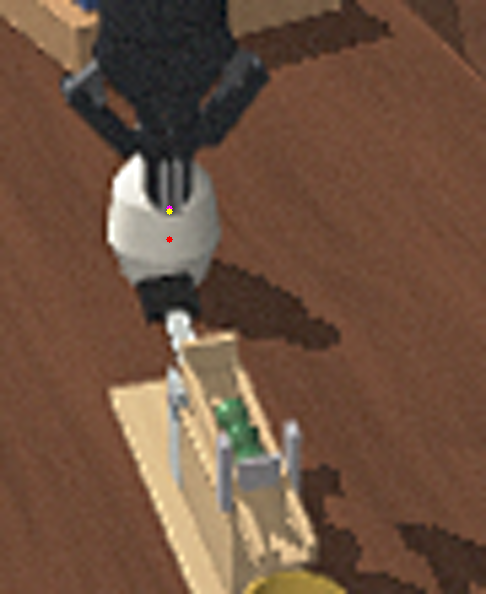

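View pics/top10.png

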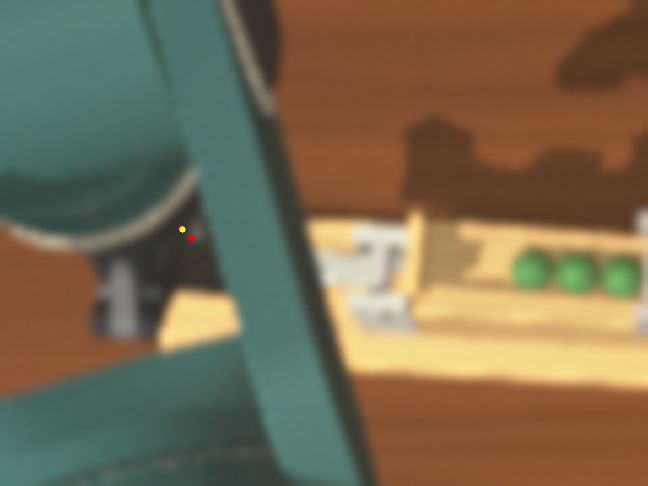

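The side crop shows the shut fingertips at (170,208), right at the reported TCP rather than 22 mm below it, which matches the ~20 mm offset I saw earlier. The pad is below at (168,297). I descend and find the contact by force.

```bash
python3 -m handwheel '[{"x":0.4,"y":-0.1,"z":2.0,"ax":0.0,"ay":0.0,"az":0.0,"fingers":-1.0},{"x":0.4,"y":-0.1,"z":4.0,"ax":0.0,"ay":0.0,"az":0.0,"fingers":-1.0},{"x":0.4,"y":-0.1,"z":5.2,"ax":0.0,"ay":0.0,"az":0.0,"fingers":-1.0},{"x":0.4,"y":-0.1,"z":5.2,"ax":0.0,"ay":0.0,"az":0.0,"fingers":-1.0}]'
python3 -m handwheel '[{"x":0.0,"y":0.0,"z":0.4,"ax":0.0,"ay":0.0,"az":0.0,"fingers":-1.0},{"x":0.0,"y":0.0,"z":0.4,"ax":0.0,"ay":0.0,"az":0.0,"fingers":-1.0}]'
python3 -m handwheel '[{"x":0.0,"y":0.0,"z":0.4,"ax":0.0,"ay":0.0,"az":0.0,"fingers":-1.0},{"x":0.0,"y":0.0,"z":0.4,"ax":0.0,"ay":0.0,"az":0.0,"fingers":-1.0}]'
python3 - <<'E'
from h import *
for n,(x0,y0,w,h) in dict(side=(270,110,90,110)).items():
    d=grab(n);im=cv2.resize(d['frame'][y0:y0+h,x0:x0+w],None,fx=5.4,fy=5.4,interpolation=cv2.INTER_CUBIC);cv2.imwrite(f'pics/{n}11.png',im)
E
```

```text
t: 11.8
eef_pos: [0.5701, 0.1952, 0.1109]
eef_rot: [-0.001, 0.733, 0.681, 0.0]
wrist_force: [0.3, -0.6, 0.1]
grip_width: -0.0
t: 12.05
eef_pos: [0.5708, 0.1954, 0.1085]
eef_rot: [-0.001, 0.733, 0.681, 0.001]
wrist_force: [0.1, -0.6, 0.4]
grip_width: -0.004
t: 12.3
eef_pos: [0.5708, 0.1955, 0.1045]
eef_rot: [-0.001, 0.733, 0.681, 0.002]
wrist_force: [-0.1, -0.7, 1.5]
grip_width: 0.0
```

View pics/side11.png

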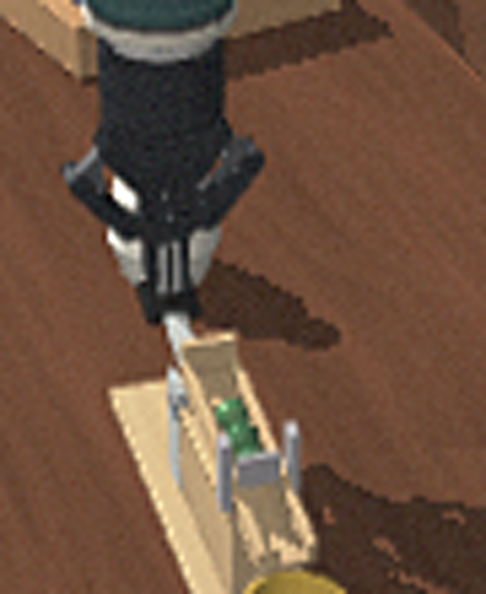

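The tip has reached the pad: force is starting (1.5 N) at TCP z = 0.1045, as expected for the lever at rest. Now I press toward half travel.

```bash
python3 -m handwheel '[{"x":0.0,"y":0.0,"z":0.4,"ax":0.0,"ay":0.0,"az":0.0,"fingers":-1.0},{"x":0.0,"y":0.0,"z":0.9,"ax":0.0,"ay":0.0,"az":0.0,"fingers":-1.0},{"x":0.0,"y":0.0,"z":0.9,"ax":0.0,"ay":0.0,"az":0.0,"fingers":-1.0}]'
python3 -m handwheel '[{"x":0.0,"y":0.0,"z":0.5,"ax":0.0,"ay":0.0,"az":0.0,"fingers":-1.0},{"x":0.0,"y":0.0,"z":1.0,"ax":0.0,"ay":0.0,"az":0.0,"fingers":-1.0},{"x":0.0,"y":0.0,"z":1.4,"ax":0.0,"ay":0.0,"az":0.0,"fingers":-1.0},{"x":0.0,"y":0.0,"z":1.4,"ax":0.0,"ay":0.0,"az":0.0,"fingers":-1.0}]'
cat > look.py <<'E'
from h import *
import sys
tag=sys.argv[1]
s=bot.get_state();print(s['t'],s['eef_pos'].round(4),s['wrist_force'].round(2))
for n,(x0,y0,w,h,f) in dict(side=(270,130,90,120,5),top=(220,160,150,80,5.2)).items():
    d=grab(n);im=cv2.resize(d['frame'][y0:y0+h,x0:x0+w],None,fx=f,fy=f,interpolation=cv2.INTER_CUBIC);cv2.imwrite(f'pics/{n}{tag}.png',im)
E
python3 look.py 12
```

```text
t: 12.72
eef_pos: [0.5706, 0.1954, 0.0948]
eef_rot: [-0.001, 0.733, 0.681, 0.001]
wrist_force: [0.4, 0.3, 3.5]
grip_width: -0.004
t: 13.22
eef_pos: [0.5707, 0.1957, 0.0812]
eef_rot: [-0.001, 0.733, 0.681, 0.001]
wrist_force: [0.0, 4.4, 6.0]
grip_width: -0.001
13.225 [0.5707 0.1957 0.0812] [0.04 4.44 6.04]
```

View pics/side12.png

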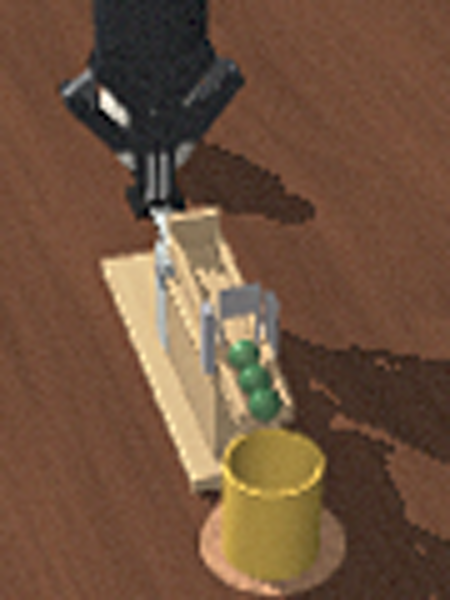

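View pics/top12.png

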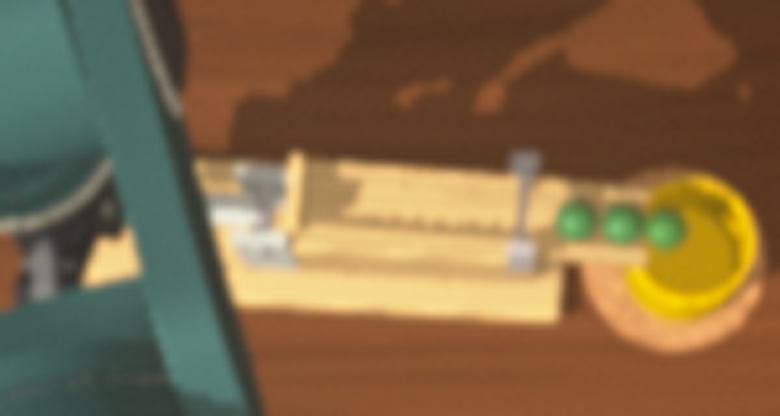

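The gate is raised (side 240,300) and all three marbles are rolling off the spout: (240,352), (253,377), (264,402). I hold the pose.

```bash
python3 -m handwheel '[{"x":0.0,"y":0.0,"z":0.0,"ax":0.0,"ay":0.0,"az":0.0,"fingers":-1.0},{"x":0.0,"y":0.0,"z":0.0,"ax":0.0,"ay":0.0,"az":0.0,"fingers":-1.0},{"x":0.0,"y":0.0,"z":0.0,"ax":0.0,"ay":0.0,"az":0.0,"fingers":-1.0},{"x":0.0,"y":0.0,"z":0.0,"ax":0.0,"ay":0.0,"az":0.0,"fingers":-1.0},{"x":0.0,"y":0.0,"z":0.0,"ax":0.0,"ay":0.0,"az":0.0,"fingers":-1.0},{"x":0.0,"y":0.0,"z":0.0,"ax":0.0,"ay":0.0,"az":0.0,"fingers":-1.0},{"x":0.0,"y":0.0,"z":0.0,"ax":0.0,"ay":0.0,"az":0.0,"fingers":-1.0},{"x":0.0,"y":0.0,"z":0.0,"ax":0.0,"ay":0.0,"az":0.0,"fingers":-1.0}]'; python3 look.py 13
python3 - <<'E'
from h import *
a=dict(np.load('side0.npz'));b=grab('side');C=cloud(b)
# gate plate top: grey pixels between posts; steel height
g=b['frame'].astype(int);m=(abs(C[...,0]-.556)<.02)&(C[...,1]>-.03)&(C[...,1]<.02)&(C[...,2]>.13)&(C[...,2]<.2)
print('gate top z',np.percentile(C[m][:,2],[50,90,98]) if m.any() else None,m.sum())
m0=cloud(a);m=(abs(m0[...,0]-.556)<.012)&(m0[...,1]>-.03)&(m0[...,1]<.02)&(m0[...,2]>.1);print('before',np.percentile(m0[m][:,2],[50,90,98]))
# lever arm slope
t=grab('top');T=cloud(t);mm=(abs(T[...,0]-.567)<.012)&(T[...,1]>.115)&(T[...,1]<.17)&(T[...,2]>.06)&(T[...,2]<.11);P=T[mm]
if len(P)>5: print('lever top',len(P),np.polyfit(P[:,1],P[:,2],1),P[:,2].mean(),P[:,1].min(),P[:,1].max())
E
python3 - <<'E'
from cup import run
run('14',dict(side=(270,190,110,90,6),top=(280,150,150,110,5)))
E
```

```text
t: 14.32
eef_pos: [0.5707, 0.1957, 0.0814]
eef_rot: [-0.001, 0.733, 0.681, 0.001]
wrist_force: [-0.5, 3.2, 5.4]
grip_width: -0.001
14.325 [0.5707 0.1957 0.0814] [-0.53  3.17  5.37]
gate top z [0.13574483 0.1398587  0.14088036] 37
before [0.10868814 0.11233645 0.11340578]
lever top 71 [-0.12475842  0.09568348] 0.07974973834689725 0.11651832310087877 0.1413201234740998
pos [0.5707 0.1957 0.0815] grip 0.002 F [0.75 3.52 5.35]
side cup px [315 216  19  30 318] z [0.006 0.07 ] xy [ 0.515 -0.115] [ 0.608 -0.002]
  rim fit [ 0.5456 -0.0834] 0.0281
top cup px [340 194  25  27 403] z [0.001 0.073] xy [ 0.518 -0.11 ] [ 0.578 -0.054]
  rim fit [ 0.5485 -0.082 ] 0.0281
```

View pics/side13.png

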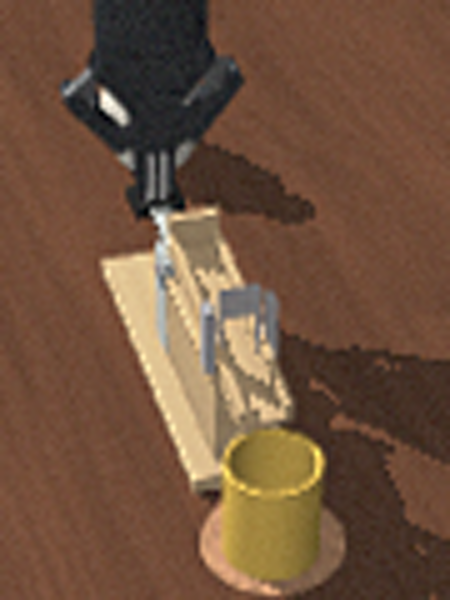

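View pics/top13.png

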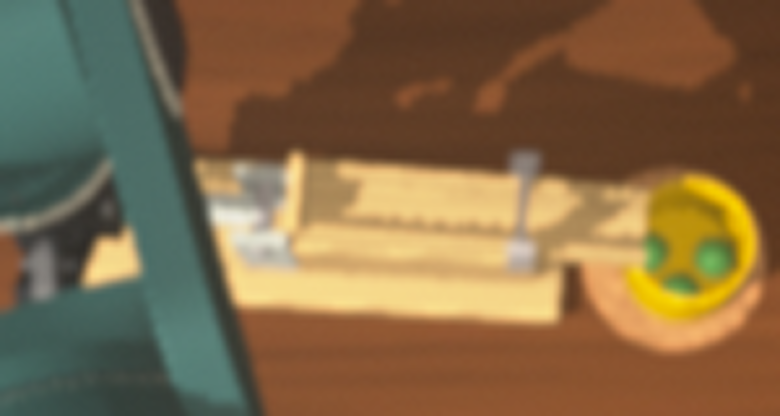

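All three marbles are in the cup, at top crop (655,250), (713,257) and (680,285). The gate's top edge has risen 27.5 mm, so the lever is at about 0.28 rad. A quick check of the bystanders, then I hand in.

```bash
python3 - <<'E'
from h import *
for n in('side','top'):
    a=dict(np.load(n+'0.npz'))['frame'];d=grab(n);b=d['frame'];cv2.imwrite(f'pics/{n}15.png',b)
    for nm,(u,v,w,h) in dict(side=dict(tumbler=(370,182,30,42),remote=(208,165,44,34),vase=(288,130,24,25)),top=dict(tumbler=(318,100,34,42),vase=(150,160,40,40),remote=(170,262,55,70))).items() if False else {'side':dict(tumbler=(370,182,30,42),remote=(208,165,44,34)),'top':dict(tumbler=(318,100,34,42),vase=(150,160,40,40))}[n].items():
        t=a[v:v+h,u:u+w];r=cv2.matchTemplate(b[v-8:v+h+8,u-8:u+w+8],t,cv2.TM_CCOEFF_NORMED);_,mx,_,loc=cv2.minMaxLoc(r);print(n,nm,'shift px',loc[0]-8,loc[1]-8,round(mx,2))
s=bot.get_state();print(s['t'],s['wrist_force'],s['eef_pos'],abs(s['dq']).max())
E
```

```text
side tumbler shift px 0 0 0.98
side remote shift px 0 0 0.85
top tumbler shift px 0 0 0.98
top vase shift px -2 0 0.77
14.725 [-0.4923972   3.73354664  6.03991996] [0.57071071 0.19567821 0.08142605] 0.0012476137540105186
```

View pics/top15.png

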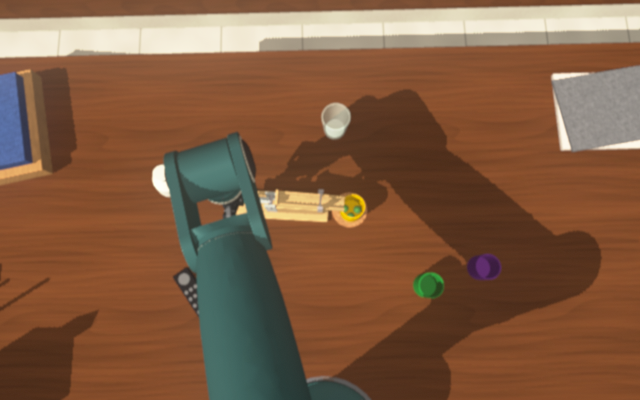

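View pics/side15.png

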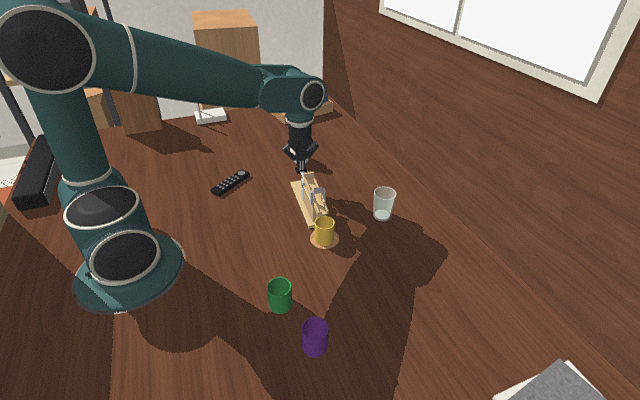

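The tumbler (335,120) and remote (230,181) are unmoved. The vase's left edge is still at column 152, though the arm partly hides it. Everything is steady, so I hand in.

```bash
python3 -c "
from workcell import bot
print(bot.job_done()); s=bot.get_state(); print(s['t'],s['eef_pos'],s['wrist_force'])"
```

```text
the job is handed in; nothing more can be done
None
the job is handed in; nothing more can be done
```

I set the yellow cup upright on the cork under the spout and let go of it. I then pressed the lever to about half travel and handed the job in at about 14.7 s, still holding it there; no verdict was reported.

**Last checks:**
- **Marbles:** the top view shows all three in the cup.
- **Cup:** it stands upright, its centre about 2 mm from the measured spot.
- **Lever:** the gate's upper edge rose about 27.5 mm, against 29 mm at exact half travel, so the lever is at about 0.28 rad. A rough depth fit on the lever arm gave a slope of −0.12 rad instead of level. I trusted the gate edge and the tip height (TCP z = 0.081 m) instead.
- **Push:** about 6 N downward with 3.7 N sideways from friction, and the arm at rest.
- **Bystanders:** the tumbler and remote show no shift. The vase was partly hidden by the arm, so its template match was weak (0.77, apparent shift 2 px), but its visible left edge is where it was.

**Disagreement with the description:** in the images the gripper sat about 20 mm farther back along the tool than the stated TCP-to-tip distance. I went by the images, and the contact height on the lever pad agreed with them.

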